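Sweep the gem jars into the slot

TASK

Using only your fingertips, push the three little gem jars along the bench, one at a time, through the narrow gate of the lane guide, so that all three stand in its slot, wholly past the brass gate posts. Each jar must be right through the gate before the next one enters it. Slide the jars gently and upright: do not pinch, lift or topple them, and leave the other tools on the bench where they are.

Things in the scene. Friction and masses are not known exactly. Their poses are not given: they have to be found in the camera images.
- lane_guide: low dark wood guide fixed to the bench; walls 8 mm high, 8 mm thick. Origin on the bench midway between two brass gate posts; +x points through the gate into the slot, z up. Posts: 8 mm diameter, at y = +20 and -20 mm (gate 32 mm wide). From each post a 50 mm funnel wing runs back and outwards at 45 degrees to x = -35, y = +55 or -55 mm. Funnel floor is the bare bench
- slot_end (a point): middle of the inner face of the slot's end stop, at bench level, 108 mm along +x of lane_guide from the gate. The slot (dark floor, level with the bench) is 36 mm wide and takes three jars in file; a jar is wholly past the posts when its centre is over 18.5 mm beyond the gate line. Fingertips held 10 to 14 mm above the bench pass over all walls and still push a jar's cap
- gem_jar_1: small round clear gem jar, white screw cap with a green gem motif on top; body 26 mm diameter up to 10 mm high, cap 29 mm diameter from 10 to 17 mm high; about 25 g; origin at the centre of its underside, z up; stands loose on the bench and slides easily when pushed at the cap. The three jars are alike.
- gem_jar_2: small round clear gem jar, white screw cap with a green gem motif on top; body 26 mm diameter up to 10 mm high, cap 29 mm diameter from 10 to 17 mm high; about 25 g; origin at the centre of its underside, z up; stands loose on the bench and slides easily when pushed at the cap. The three jars are alike.
- gem_jar_3: small round clear gem jar, white screw cap with a green gem motif on top; body 26 mm diameter up to 10 mm high, cap 29 mm diameter from 10 to 17 mm high; about 25 g; origin at the centre of its underside, z up; stands loose on the bench and slides easily when pushed at the cap. The three jars are alike.
- flux_jar: stoneware flux jar with lid, 55 mm diameter, 60 mm high; bystander, loose, not to be disturbed; origin at the centre of its underside
- solder_spool: small green spool of solder wire, 65 x 46 mm, 23 mm high; bystander, loose, not to be disturbed; origin at the centre of its underside
- pliers_flat: flat pliers with blue handles, 48 x 144 x 11 mm, long along its y; bystander, loose, not to be disturbed; origin at the centre of its underside
Not all that is in view belongs to the job. What is shaped like the gem_jar_3 but orange or red is not meant.

How it is judged:
By the outcome, as a careful person would: the job done as asked, in the order asked, and still so for the second after the job is handed in, with the robot touching nothing.
It also fails if it takes over 67 s, if anything falls off the work surface, if the arm or the gripper's body presses on something with over 40 N, if the wrist force passes 120 N, or if a joint passes its speed limit or range.

ROBOT

A 6-joint arm with a two-finger parallel gripper is mounted at the origin on a cart in front of the work surface, level with it; the furniture and walls round the work are solid. World frame = base frame: x ahead of the robot, y to its left, z up, the work surface at z = 0. Lengths are in m, angles in rad, forces in N, time in s.
With the tool pointing down it reaches from about 0.375 to 0.925 m from the base axis. Payload 5.7 kg.
Tool frame: the origin (TCP) lies between the finger pads; the fingertips stand 11 mm ahead of it and the grasp point (between the pads) lies 8 mm behind it; z points along the fingers, x is the direction in which the jaws open and shut, and the axes are right-handed (so a half turn about z gives the same grasp; the last joint's range is limited). The gripper opens to 85 mm and grips with 20 to 120 N. Pads are 22 mm wide; open, the fingers measure 114 mm over their backs; the gripper's body (76 mm by 85 mm) begins 54 mm behind the grasp point. The pads swing forward as they close: fully open they stand 13 mm farther back than shut.
Start: joints at [-1.439, 0.359, 1.51, -0, 1.272, -0.115], TCP at [0.147, -0.582, 0.242] pointing down, gripper open.
Joint ranges: [-2.97, 2.97], [-1.01, 2.36], [0.21, 2.38], [-0.96, 4.11], [0.2, 2.71], [-2.98, 2.98]. Speed limits (rad/s): [2.39, 2.39, 3.14, 3.14, 3.14, 3.14].

INTERFACE

Orientations are given as a 3x3 rotation matrix whose columns are the frame's x, y, z axes.
In Python, from rig import arm gives the robot as it stands.
- The arm moves only by the tool apply_moves, never from a script. Its argument "increments" is one flat list of numbers, 7 for each row, row after row: the turn, a rotation vector about the tool's x, y, z in degrees, then the shift along the tool's x, y, z in m, then the opening, from 0 (shut) to 1 (fully open). A call has 1 to 5 rows; each row is the pose to reach, as a shift and turn from the pose measured when the call began, along the tool's axes at that moment; what a row does not reach only later rows make up. A row lasts 1/12 s, in which the tool goes at most 41.7 mm and 7.16 degrees, less where a joint would pass 70% of its speed; a pose out of reach is approached as far as the arm can. A call with a gripper value outside its range is refused whole. The fingers move at their own pace and stop on an object; "force" is the grip in N (left out, the last holds). Time passes only in rows, so rows that repeat a pose let the fingers close. It gives the time, the measured TCP pose, the force and the opening at its end, in the units of the state.
- arm.sense(): the state, without advancing time (a new reading comes with each control period).
- arm.camera(name): name is "scene" or "side" or "wrist"; returns (picture, depth): 384x512x3 uint8, red, green, blue; 384x512 float32, m along the optical axis (not along the pixel's ray), 0 where there is no reading.
- arm.camera_model(name): a dict with "camera_matrix" (3x3 intrinsics, pixels), "world_to_cam" (4x4, takes a point from world to camera coordinates). Camera axes: x right, y down, z forward; pixel columns grow to the right and rows downward; lengths in m; the calibration is good to about 2 mm. The wrist camera is an equidistant fisheye: a pixel r from the principal point sees the ray r / f radians off the axis. A picture is of the moment at which its call begins: read the wrist's pose just before it. camera_model takes no time and is no camera call; for the wrist camera it gives the pose at the moment of the call.
- arm.hand_in(): hands the job in, once; it reports no verdict.
The state is a dict: "time_s": time; "q": joint angles; "joint_vel": joint speeds; "tau": joint torques, N m; "eef_pos": TCP position; "eef_rot": TCP orientation; "ft_force": force on the tool from outside, world axes, zero at the start; "moment": the same for the moment, N m; "finger_gap": finger opening in m.
Only numpy, scipy, OpenCV 4.12 (cv2) and the standard library are available. Lean on these libraries where they do the work, as an engineer would, in place of code of your own. Each camera call takes 0.05 s, during which the arm holds its last target.

## Working session

There is one attempt and no reset: what is moved stays moved. The work goes in short steps, Python scripts to look and compute and a tool call to move; the robot and the scene stay as the last step left them, time stands still between calls to the robot, and variables do not carry over. Pictures are saved under pics/ and viewed, and the job is handed in when it is done.

Besides the shell and the picture viewer there is one more tool, called after "Emit:" by a JSON object that holds its "op" and its "data", one argument or row to a line. apply_moves: Moves the arm, as the interface text tells. Its arguments: {"type":"object","properties":{"increments":{"type":"array","items":{"type":"number"}},"force":{"type":"number"}},"required":["increments"]}

```bash
mkdir -p pics; ls
python3 - <<'E'
from rig import arm
import cv2,numpy as np
s=arm.sense();print(s['time_s'],s['eef_pos'],s['eef_rot'],s['finger_gap'],s['ft_force'])
for n in ['scene','side','wrist']:
    p,d=arm.camera(n);cv2.imwrite(f'pics/{n}0.png',p[:,:,::-1]);np.save(f'pics/{n}0_d.npy',d)
    m=arm.camera_model(n);print(n,m['camera_matrix'],m['world_to_cam'])
E
```

```text
pics
0.0 [ 0.14648491 -0.58116025  0.2414673 ] [[ 2.44265045e-01 -9.69708483e-01 -2.12121688e-04]
 [-9.69706794e-01 -2.44265019e-01  1.82621536e-03]
 [-1.82271043e-03 -2.40384734e-04 -9.99998310e-01]] 0.08527037429803756 [0.02719182 0.51704966 0.28531813]
scene [[452.41065967   0.         260.5318731 ]
 [  0.         452.41065967 194.27894389]
 [  0.           0.           1.        ]] [[-0.55130177 -0.83425886 -0.00886069  0.24330002]
 [-0.59088176  0.39792509 -0.70179368  0.36107652]
 [ 0.58900348 -0.38166448 -0.71232515  0.91349832]
 [ 0.          0.          0.          1.        ]]
side [[439.34062629   0.         251.7427907 ]
 [  0.         439.34062629 197.54234741]
 [  0.           0.           1.        ]] [[ 0.96355736 -0.26732223  0.00980037 -0.4970699 ]
 [-0.1510107  -0.57382484 -0.80493529  0.07181057]
 [ 0.22080079  0.77412136 -0.59328167  0.88186171]
 [ 0.          0.          0.          1.        ]]
wrist [[297.31863964   0.         254.11513404]
 [  0.         297.31863964 187.77536643]
 [  0.           0.           1.        ]] [[ 0.24500196 -0.96952056 -0.00197998 -0.59958513]
 [-0.93249096 -0.23620247  0.27325629 -0.03604577]
 [-0.26539526 -0.06510202 -0.96193923  0.37747914]
 [ 0.          0.          0.          1.        ]]
```

View pics/scene0.png

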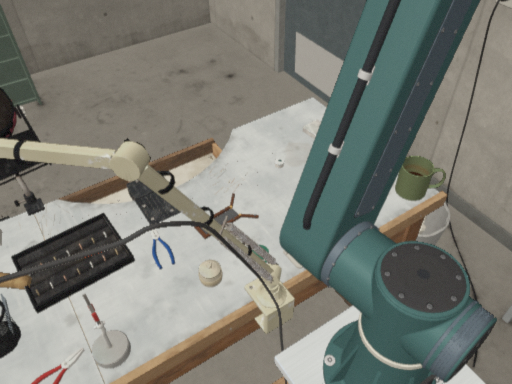

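View pics/side0.png

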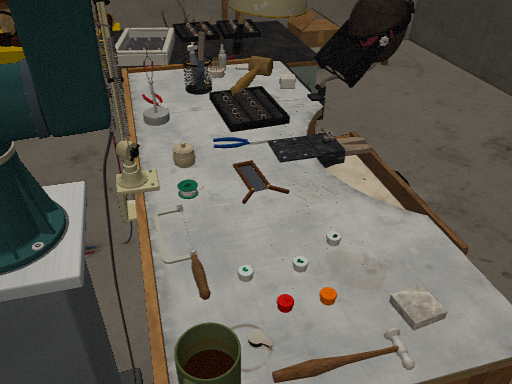

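View pics/wrist0.png

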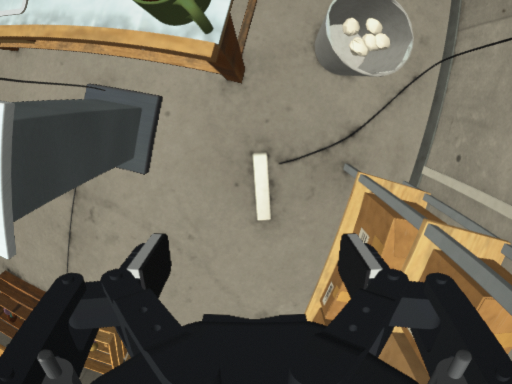

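```bash
cat > h.py <<'E'
import cv2,numpy as np
from rig import arm
def ray(n,uv,z,m=None):
    m=m or arm.camera_model(n);K=m['camera_matrix'];T=np.array(m['world_to_cam'])
    R=T[:3,:3];c=-R.T@T[:3,3]
    x=(uv[0]-K[0,2])/K[0,0];y=(uv[1]-K[1,2])/K[1,1]
    if n=='wrist':
        r=np.hypot(x,y);d=np.array([np.sin(r)*x/max(r,1e-9),np.sin(r)*y/max(r,1e-9),np.cos(r)])
    else: d=np.array([x,y,1])
    d=R.T@d
    return c+d*(z-c[2])/d[2]
def proj(n,P,m=None):
    m=m or arm.camera_model(n);K=m['camera_matrix'];T=np.array(m['world_to_cam'])
    p=T[:3,:3]@np.array(P)+T[:3,3]
    if n=='wrist':
        t=np.arctan2(np.hypot(p[0],p[1]),p[2]);h=np.hypot(p[0],p[1]);x,y=t*p[0]/h,t*p[1]/h
    else:x,y=p[0]/p[2],p[1]/p[2]
    return x*K[0,0]+K[0,2],y*K[1,1]+K[1,2]
E
python3 - <<'E'
from h import *
p=cv2.imread('pics/side0.png')
a=cv2.resize(p[150:210,220:320],None,fx=8,fy=8,interpolation=cv2.INTER_CUBIC);cv2.imwrite('pics/cl.png',a)
a=cv2.resize(p[225:325,225:355],None,fx=6,fy=6,interpolation=cv2.INTER_CUBIC);cv2.imwrite('pics/cj.png',a)
for uv in [(246,272),(300,264),(333,238),(285,303),(328,296)]: print(uv,ray('side',(uv[0],uv[1]-4),.017))
for uv in [(262,190),(243,165)]: print(uv,ray('side',uv,0))
E
```

```text
(246, 272) [ 0.43994864 -0.23453214  0.017     ]
(300, 264) [ 0.54075607 -0.24045452  0.017     ]
(333, 238) [ 0.62907818 -0.18922807  0.017     ]
(285, 303) [ 0.48426173 -0.3202459   0.017     ]
(328, 296) [ 0.5596234 -0.3247231  0.017    ]
(262, 190) [0.54378858 0.01229761 0.        ]
(243, 165) [0.52862923 0.12768591 0.        ]
```

View pics/cl.png

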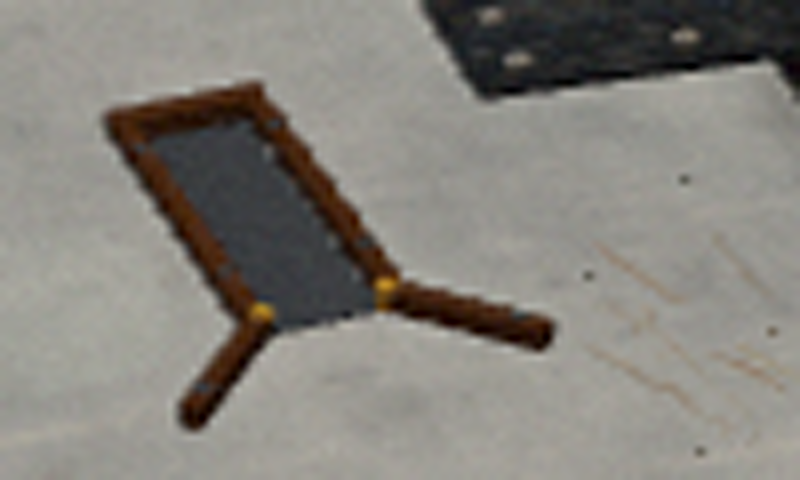

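View pics/cj.png

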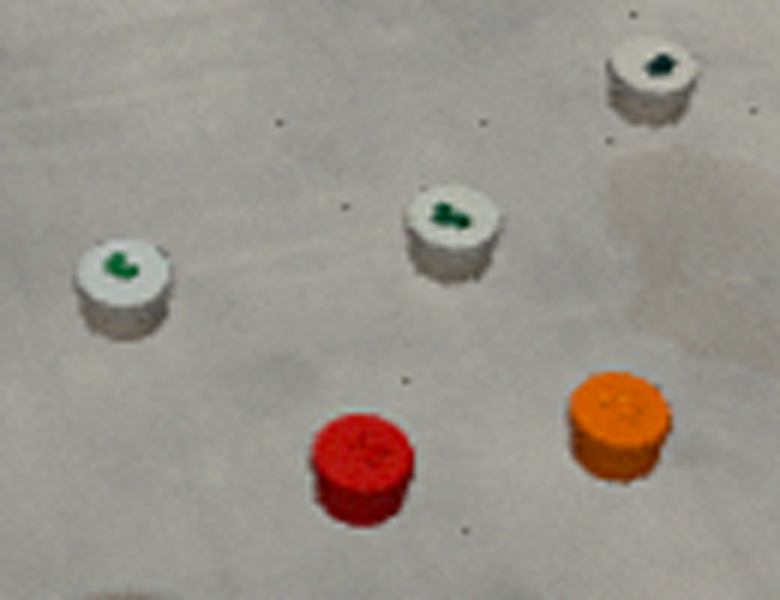

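Run:
```python
from h import *
def cloud(n):
    d=np.load(f'pics/{n}0_d.npy');m=arm.camera_model(n);K=m['camera_matrix'];T=np.array(m['world_to_cam'])
    v,u=np.mgrid[:384,:512];P=np.stack([(u-K[0,2])/K[0,0]*d,(v-K[1,2])/K[1,1]*d,d],-1)
    return (P-T[:3,3])@T[:3,:3],d
S,d=cloud('side')
for uv in [(130,180),(130,150),(115,100),(105,40),(183,155),(187,188),(245,270),(300,261),(333,236)]: print('side',uv,S[uv[1],uv[0]].round(3))
C,d=cloud('scene')
for uv in [(270,300),(260,265),(235,240),(200,210),(165,185),(130,160),(60,152),(275,300),(250,250),(100,245),(190,223),(210,270)]: print('scene',uv,C[uv[1],uv[0]].round(3))
for nm,X in (('side',S),('scene',C)):
    x,y,z=X[...,0],X[...,1],X[...,2]
    for y0 in np.arange(-.3,.6,.1):
        k=(d>0)&(x>.2)&(x<.8)&(y>y0)&(y<y0+.1)&(z>.06)&(z<.9)
        if k.sum()>5: print(nm,round(y0,1),k.sum(),'x',np.percentile(x[k],[1,50,99]).round(2),'z',np.percentile(z[k],[1,50,99]).round(2))
for uv in [(252.3,189.5),(268,186.5)]: print(ray('side',uv,.008))
for uv in [(245.2,270),(300.2,260.7),(333.4,235.7)]: print(ray('side',uv,.017))
# slot end corners (inner floor) from crop
for uv in [(155,140),(248,122),(275,330),(380,308)]: print('slot',ray('side',(220+uv[0]/8-.4,150+uv[1]/8-.4),0.0))
```

```text
side (130, 180) [0.256 0.067 0.041]
side (130, 150) [0.267 0.073 0.112]
side (115, 100) [0.253 0.128 0.203]
side (105, 40) [0.253 0.185 0.31 ]
side (183, 155) [0.385 0.151 0.037]
side (187, 188) [0.375 0.032 0.022]
side (245, 270) [ 0.437 -0.239  0.017]
side (300, 261) [ 0.54  -0.242  0.016]
side (333, 236) [ 0.627 -0.194  0.017]
scene (270, 300) [0.244 0.105 0.04 ]
scene (260, 265) [0.251 0.125 0.177]
scene (235, 240) [0.249 0.177 0.292]
scene (200, 210) [0.247 0.233 0.405]
scene (165, 185) [0.244 0.278 0.484]
scene (130, 160) [0.233 0.317 0.556]
scene (60, 152) [0.313 0.38  0.542]
scene (275, 300) [0.213 0.114 0.09 ]
scene (250, 250) [0.249 0.147 0.242]
scene (100, 245) [0.618 0.362 0.019]
scene (190, 223) [0.144 0.289 0.509]
scene (210, 270) [0.381 0.178 0.048]
side -0.2 844 x [0.2  0.22 0.25] z [0.41 0.44 0.45]
side -0.1 3978 x [0.2  0.23 0.25] z [0.22 0.34 0.43]
side 0.0 667 x [0.24 0.26 0.28] z [0.06 0.11 0.18]
side 0.1 1514 x [0.21 0.25 0.27] z [0.07 0.24 0.34]
side 0.2 246 x [0.24 0.25 0.27] z [0.32 0.36 0.38]
side 0.4 452 x [0.33 0.72 0.77] z [0.07 0.26 0.3 ]
side 0.5 987 x [0.47 0.66 0.8 ] z [0.06 0.27 0.3 ]
scene -0.1 2131 x [0.2  0.22 0.24] z [0.53 0.6  0.66]
scene 0.0 2867 x [0.2  0.22 0.26] z [0.07 0.41 0.53]
scene 0.1 1438 x [0.2  0.25 0.27] z [0.07 0.24 0.34]
scene 0.2 1666 x [0.24 0.25 0.27] z [0.32 0.45 0.56]
scene 0.3 2528 x [0.23 0.27 0.35] z [0.51 0.54 0.56]
scene 0.4 1127 x [0.33 0.35 0.39] z [0.07 0.53 0.54]
scene 0.5 199 x [0.47 0.5  0.52] z [0.06 0.1  0.12]
[0.51961148 0.00904206 0.008     ]
[0.55768866 0.01135421 0.008     ]
[ 0.43730111 -0.23893426  0.017     ]
[ 0.54047168 -0.24225085  0.017     ]
[ 0.62776175 -0.19409485  0.017     ]
slot [0.51651634 0.12076197 0.        ]
slot [0.54718785 0.12357344 0.        ]
slot [0.52500198 0.01375112 0.        ]
slot [0.55739039 0.01657752 0.        ]
```

```bash
cat >> h.py <<'E'
from scipy.spatial.transform import Rotation as Ro
def Rt(phi):
    p=np.radians(phi);f=np.array([np.cos(p),np.sin(p),0]);return np.stack([[f[1],-f[0],0],-f,[0,0,-1]],1)
def cur():
    s=arm.sense();R=np.array(s['eef_rot']);y=-R[:,1];return np.array(s['eef_pos']),np.degrees(np.arctan2(y[1],y[0]))%360,s
def rows(tg,op,s=None):
    s=s or arm.sense();R0=np.array(s['eef_rot']);p0=np.array(s['eef_pos']);o=[]
    for x,y,z,phi in tg:
        rv=Ro.from_matrix(R0.T@Rt(phi)).as_rotvec(degrees=True);d=R0.T@(np.array([x,y,z])-p0)
        o+=[*(round(float(a),1)+0 for a in rv),*(round(float(a),4)+0 for a in d),op]
    print(o)
def go(x,y,z,phi,op,n=5,step=.040,rot=7.0):
    "straight to target, printing calls of up to 5 rows (first call only)"
    p,ph,s=cur();dl=np.array([x,y,z])-p;dp=(phi-ph+180)%360-180
    N=max(1,int(np.ceil(max(np.linalg.norm(dl)/step,abs(dp)/rot))))
    print('t',s['time_s'],'pos',p.round(4),'phi',round(ph,1),'gap',round(s['finger_gap'],4),'F',np.round(s['ft_force'],1),'rows left',N)
    rows([(*(p+dl*min(1,k/N)),ph+dp*min(1,k/N)) for k in range(1,min(N,n)+1)],op,s)
E
python3 -c "
from h import *
go(.53,-.16,.24,94.5,.22)"
```

```text
t 0.15 pos [ 0.1465 -0.5813  0.2417] phi 14.1 gap 0.0859 F [-0.4  0.3  0.8] rows left 15
[0.0, 0.1, -5.4, -0.021, -0.0317, 0.0001, 0.22, 0.0, 0.1, -10.7, -0.042, -0.0633, 0.0003, 0.22, 0.0, 0.1, -16.1, -0.063, -0.095, 0.0004, 0.22, 0.0, 0.1, -21.4, -0.084, -0.1266, 0.0006, 0.22, 0.0, 0.1, -26.8, -0.105, -0.1583, 0.0007, 0.22]
```

Emit:
{"op": "apply_moves", "data": {
  "increments": [0, 0.1, -5.4, -0.021, -0.032, 0, 0.22, 0, 0.1, -10.7, -0.042, -0.063, 0, 0.22, 0, 0.1, -16.1, -0.063, -0.095, 0, 0.22, 0, 0.1, -21.4, -0.084, -0.127, 0, 0.22, 0, 0.1, -26.8, -0.105, -0.158, 0, 0.22],
  "force": 20
}}

```text
time_s: 0.57
eef_pos: [0.2748, -0.4393, 0.2416]
eef_rot: [[0.658, -0.753, 0.001], [-0.753, -0.658, 0.0], [0.0, -0.001, -1.0]]
ft_force: [0.7, -0.4, -0.1]
finger_gap: 0.0258
```

```bash
python3 -c "
from h import *
go(.53,-.16,.24,94.5,.22)"
```

```text
t 0.5667 pos [ 0.2748 -0.4393  0.2416] phi 41.2 gap 0.0258 F [ 0.7 -0.4 -0.1] rows left 10
[0.0, 0.0, -5.3, -0.0042, -0.0376, 0.0002, 0.22, 0.0, 0.0, -10.7, -0.0085, -0.0752, 0.0004, 0.22, 0.0, 0.0, -16.0, -0.0127, -0.1128, 0.0005, 0.22, 0.0, 0.0, -21.3, -0.0169, -0.1504, 0.0007, 0.22, 0.0, 0.0, -26.7, -0.0211, -0.188, 0.0009, 0.22]
```

Emit:
{"op": "apply_moves", "data": {
  "increments": [0, 0, -5.3, -0.004, -0.038, 0, 0.22, 0, 0, -10.7, -0.0085, -0.075, 0, 0.22, 0, 0, -16, -0.013, -0.113, 0, 0.22, 0, 0, -21.3, -0.017, -0.15, 0, 0.22, 0, 0, -26.7, -0.021, -0.188, 0, 0.22]
}}

```text
time_s: 0.98
eef_pos: [0.4033, -0.298, 0.2416]
eef_rot: [[0.928, -0.373, 0.0], [-0.373, -0.928, 0.001], [0.0, -0.001, -1.0]]
ft_force: [0.7, 0.4, -0.6]
finger_gap: 0.0186
```

```bash
python3 -c "
from h import *
go(.53,-.16,.24,94.5,.22)"
```

```text
t 0.9833 pos [ 0.4033 -0.298   0.2416] phi 68.1 gap 0.0186 F [ 0.7  0.4 -0.6] rows left 5
[0.0, 0.0, -5.3, 0.0132, -0.0351, 0.0003, 0.22, 0.0, 0.0, -10.6, 0.0265, -0.0701, 0.0007, 0.22, 0.0, 0.0, -15.8, 0.0397, -0.1052, 0.001, 0.22, 0.0, 0.0, -21.1, 0.0529, -0.1403, 0.0014, 0.22, 0.0, 0.0, -26.4, 0.0662, -0.1753, 0.0017, 0.22]
```

Emit:
{"op": "apply_moves", "data": {
  "increments": [0, 0, -5.3, 0.013, -0.035, 0, 0.22, 0, 0, -10.6, 0.0265, -0.07, 0, 0.22, 0, 0, -15.8, 0.04, -0.105, 0, 0.22, 0, 0, -21.1, 0.053, -0.14, 0.001, 0.22, 0, 0, -26.4, 0.066, -0.175, 0.0015, 0.22]
}}

```text
time_s: 1.4
eef_pos: [0.5306, -0.1585, 0.2401]
eef_rot: [[0.997, 0.084, 0.0], [0.084, -0.997, 0.001], [0.0, -0.001, -1.0]]
ft_force: [-0.0, -0.5, -0.2]
finger_gap: 0.0186
```

```bash
python3 -c "
from h import *
p,ph,s=cur();print(p,ph,s['q'],s['finger_gap'])
a,d=arm.camera('wrist');cv2.imwrite('pics/w1.png',a[:,:,::-1])
m=arm.camera_model('wrist');import pickle;pickle.dump(m,open('pics/w1.pkl','wb'))
a,d=arm.camera('side');cv2.imwrite('pics/s1.png',a[:,:,::-1])
"
```

```text
[ 0.53060775 -0.15849317  0.24008137] 94.79346196556999 [-4.15373014e-01  2.94723133e-01  1.61363168e+00  5.88837209e-04
  1.23333651e+00 -4.99229647e-01] 0.018644838510988
```

View pics/w1.png

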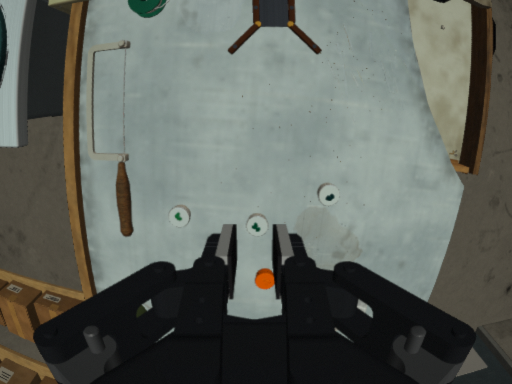

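View pics/s1.png

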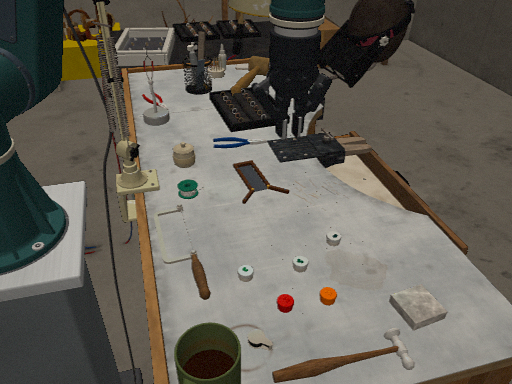

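```bash
cat >> h.py <<'E'
def blobs(n,img,m,z,lo,hi,roi,amin=30):
    hsv=cv2.cvtColor(img,cv2.COLOR_BGR2HSV);k=cv2.inRange(hsv,lo,hi);x0,y0,x1,y1=roi
    M=np.zeros_like(k);M[y0:y1,x0:x1]=k[y0:y1,x0:x1]
    N,_,st,ce=cv2.connectedComponentsWithStats(M)
    for i in range(1,N):
        if st[i,4]>=amin: print('uv',ce[i].round(1),'A',st[i,4],'wh',st[i,2:4],'xyz',ray(n,ce[i],z,m).round(4))
E
python3 -c "
from h import *
import pickle
m=pickle.load(open('pics/w1.pkl','rb'));a=cv2.imread('pics/w1.png')
h=cv2.cvtColor(a,cv2.COLOR_BGR2HSV)
for u,v in [(179,211),(250,225),(328,188),(200,160),(258,24),(292,24)]: print(h[v,u])
blobs('wrist',a,m,.017,(0,0,205),(180,40,255),(150,170,380,250))
print('posts');blobs('wrist',a,m,.008,(18,150,100),(32,255,255),(240,10,310,40),3)
b=cv2.resize(a[0:70,215:335],None,fx=6.5,fy=6.5,interpolation=cv2.INTER_CUBIC);cv2.imwrite('pics/w1c.png',b)
b=cv2.imread('pics/s1.png')
print('side');blobs('side',b,None,.008,(18,150,100),(32,255,255),(220,150,320,210),1)
"
```

```text
[ 72  22 171]
[ 69  19 174]
[ 69  19 175]
[ 79  22 159]
[ 20 192 150]
[ 20 192 146]
posts
uv [257.8  22.9] A 24 wh [6 5] xyz [0.5244 0.0191 0.008 ]
uv [290.1  23.2] A 24 wh [6 5] xyz [0.5634 0.0233 0.008 ]
side
uv [267.8 185.4] A 5 wh [3 2] xyz [0.5586 0.0157 0.008 ]
uv [252.2 188.4] A 5 wh [3 2] xyz [0.5206 0.0133 0.008 ]
```

View pics/w1c.png

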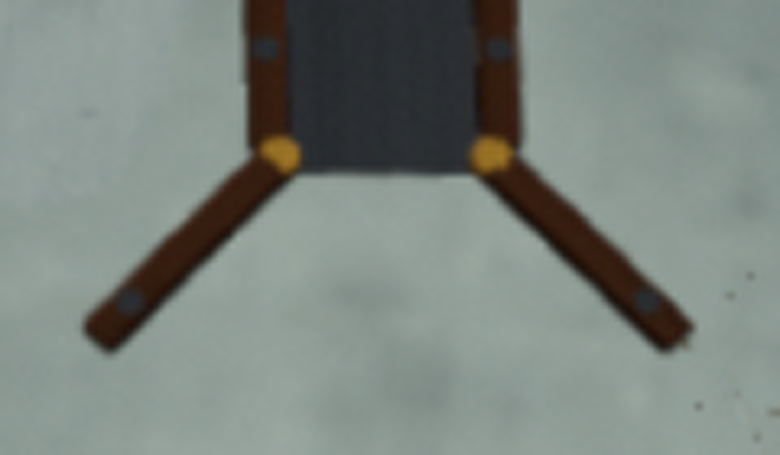

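```bash
python3 -c "
from h import *
import pickle
m=pickle.load(open('pics/w1.pkl','rb'));a=cv2.imread('pics/w1.png')
T=np.array(m['world_to_cam']);print('cam',-T[:3,:3].T@T[:3,3])
g=cv2.cvtColor(a,cv2.COLOR_BGR2GRAY)
b=cv2.resize(a[180:240,160:350],None,fx=4,fy=4,interpolation=cv2.INTER_CUBIC);cv2.imwrite('pics/w1j.png',b)
c=cv2.HoughCircles(cv2.resize(g,None,fx=4,fy=4),cv2.HOUGH_GRADIENT,1.5,100,param1=100,param2=30,minRadius=30,maxRadius=60)
for x,y,r in c[0]:
  x,y=x/4-.4,y/4-.4
  if 150<x<380 and 170<y<250: print(x,y,r/4,ray('wrist',(x,y),.017,m).round(4))
b=cv2.imread('pics/s1.png')
go(.54,-.03,.24,95,.22)
"
```

```text
cam [ 0.52768851 -0.08596266  0.37057349]
324.5375 191.7875 7.9875 [ 0.6279 -0.1816  0.017 ]
t 1.5 pos [ 0.5328 -0.1563  0.24  ] phi 94.9 gap 0.0191 F [-0.5 -0.3 -0.4] rows left 4
[-0.1, -0.1, 0.0, 0.0045, -0.0313, 0.0001, 0.22, -0.1, -0.1, 0.0, 0.009, -0.0626, 0.0002, 0.22, -0.1, -0.1, 0.0, 0.0135, -0.0939, 0.0002, 0.22, -0.1, -0.1, -0.1, 0.018, -0.1252, 0.0003, 0.22]
```

View pics/w1j.png

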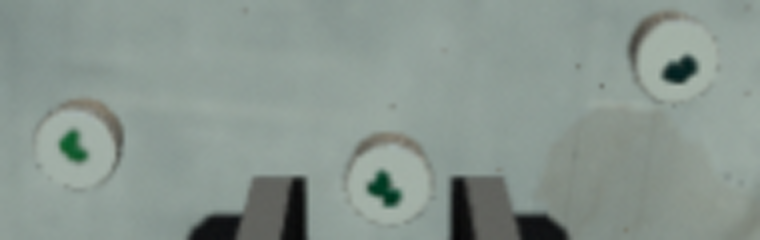

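Emit:
{"op": "apply_moves", "data": {
  "increments": [0, 0, 0, 0.0045, -0.035, 0, 0.22, 0, 0, 0, 0.009, -0.07, 0, 0.22, 0, 0, 0, 0.0135, -0.105, 0, 0.22, 0, 0, 0, 0.018, -0.125, 0, 0.22, 0, 0, 0, 0.018, -0.125, 0, 0.22]
}}

```text
time_s: 1.92
eef_pos: [0.5393, -0.0271, 0.2401]
eef_rot: [[0.996, 0.088, 0.001], [0.088, -0.996, 0.004], [0.002, -0.004, -1.0]]
ft_force: [0.2, -0.1, 0.0]
finger_gap: 0.0187
```

```bash
python3 -c "
from h import *
import pickle
p,ph,s=cur();print(p,ph,np.abs(s['joint_vel']).max())
arm.camera('side')
m=arm.camera_model('wrist');a,d=arm.camera('wrist');a=a[:,:,::-1].copy();cv2.imwrite('pics/w2.png',a)
pickle.dump(m,open('pics/w2.pkl','wb'));p,ph,s=cur();print(p,ph)
blobs('wrist',a,m,.008,(18,150,100),(32,255,255),(200,10,350,300),10)
m1=pickle.load(open('pics/w1.pkl','rb'))
for uv in [(179.1,216.4),(256.6,225.1),(328.4,194.6)]:print(ray('wrist',uv,.017,m1).round(4))
"
```

```text
[ 0.53932411 -0.02707014  0.24009219] 95.05492976208346 0.06197414364678522
[ 0.53957667 -0.03031895  0.24019745] 95.00070644133025
uv [273.3 125.2] A 25 wh [6 6] xyz [0.5587 0.0181 0.008 ]
uv [241.6 125.8] A 25 wh [6 5] xyz [0.5205 0.0139 0.008 ]
[ 0.4451 -0.2317  0.017 ]
[ 0.5464 -0.2338  0.017 ]
[ 0.6336 -0.1848  0.017 ]
```

View pics/w2.png

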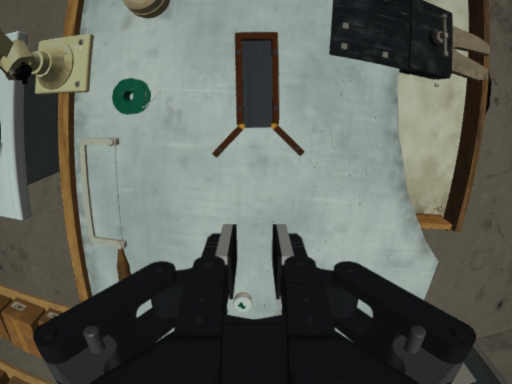

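```bash
python3 -c "
from h import *
import pickle
m=pickle.load(open('pics/w2.pkl','rb'));a=cv2.imread('pics/w2.png')
b=cv2.resize(a[25:165,205:310],None,fx=5,fy=5,interpolation=cv2.INTER_CUBIC);cv2.imwrite('pics/w2c.png',b)
print(ray('wrist',(242,302),.017,m))
k=cv2.inRange(cv2.cvtColor(a,cv2.COLOR_BGR2HSV),(90,30,30),(130,255,90));k[:, :235]=0;k[:,290:]=0;k[:35]=0;k[130:]=0
n,_,st,ce=cv2.connectedComponentsWithStats(k);i=1+np.argmax(st[1:,4]);print(st[i],ce[i])
ys,xs=np.nonzero(_==i);r=cv2.minAreaRect(np.stack([xs,ys],1).astype(np.float32));bp=cv2.boxPoints(r);print(bp)
for q in bp: print(ray('wrist',q,0,m).round(4))
"
```

```text
[ 0.54009732 -0.23512071  0.017     ]
[ 243   41   28   64 1136] [255.44982394  65.01056338]
[[243.  41.]
 [270.  41.]
 [270. 104.]
 [243. 104.]]
[0.5126 0.1201 0.    ]
[0.5456 0.1232 0.    ]
[0.5527 0.0436 0.    ]
[0.5197 0.0406 0.    ]
```

View pics/w2c.png

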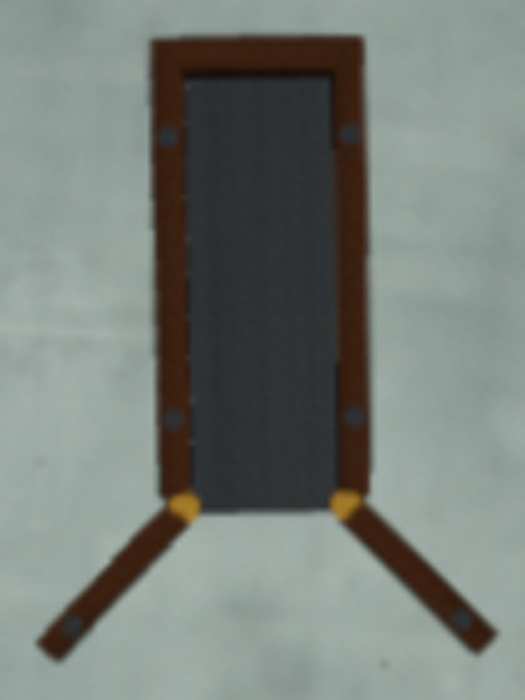

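```bash
python3 -c "
from h import *
go(.5393,-.275,.10,88,.22)"
```

```text
t 2.0167 pos [ 0.5396 -0.0303  0.2402] phi 95.0 gap 0.0188 F [1.3 0.2 0.4] rows left 8
[-0.1, -0.1, 0.9, -0.0027, 0.0305, 0.0175, 0.22, -0.1, -0.1, 1.8, -0.0055, 0.061, 0.035, 0.22, -0.1, -0.1, 2.6, -0.0082, 0.0915, 0.0524, 0.22, -0.1, -0.1, 3.5, -0.0109, 0.122, 0.0699, 0.22, -0.1, -0.1, 4.4, -0.0137, 0.1524, 0.0874, 0.22]
```

Emit:
{"op": "apply_moves", "data": {
  "increments": [0, 0, 1.2, -0.003, 0.035, 0.01, 0.22, 0, 0, 2.4, -0.006, 0.07, 0.025, 0.22, 0, 0, 3.6, -0.01, 0.105, 0.04, 0.22, 0, 0, 4.8, -0.0135, 0.14, 0.055, 0.22, 0, 0, 6, -0.017, 0.175, 0.07, 0.22]
}}

```text
time_s: 2.43
eef_pos: [0.537, -0.2095, 0.1693]
eef_rot: [[1.0, -0.02, 0.002], [-0.02, -1.0, 0.001], [0.002, -0.001, -1.0]]
ft_force: [0.2, 0.6, 0.2]
finger_gap: 0.0183
```

```bash
python3 -c "
from h import *
go(.5393,-.275,.09,88,.22)"
```

```text
t 2.4333 pos [ 0.537  -0.2095  0.1693] phi 88.8 gap 0.0183 F [0.2 0.6 0.2] rows left 3
[0.0, -0.1, 0.3, 0.0012, 0.0218, 0.0264, 0.22, 0.0, -0.1, 0.6, 0.0023, 0.0436, 0.0528, 0.22, 0.0, -0.1, 0.8, 0.0035, 0.0655, 0.0793, 0.22]
```

Emit:
{"op": "apply_moves", "data": {
  "increments": [0, 0, 0.3, 0.001, 0.03, 0.02, 0.22, 0, 0, 0.6, 0.0025, 0.058, 0.045, 0.22, 0, 0, 0.8, 0.0035, 0.0655, 0.075, 0.22, 0, 0, 0.8, 0.0035, 0.0655, 0.105, 0.22, 0, 0, 0.8, 0.0035, 0.0655, 0.125, 0.22]
}}

```text
time_s: 2.85
eef_pos: [0.5372, -0.2776, 0.0415]
eef_rot: [[0.999, -0.038, -0.001], [-0.038, -0.999, 0.001], [-0.001, -0.001, -1.0]]
ft_force: [-0.1, 0.2, -0.4]
finger_gap: 0.019
```

```bash
cat > snap.py <<'E'
from h import *
import sys,pickle
def snap(n,tag,crop=None,f=1):
    m=arm.camera_model(n);a,d=arm.camera(n);a=a[:,:,::-1].copy()
    cv2.imwrite(f'pics/{tag}_full.png',a);np.save(f'pics/{tag}_d.npy',d);pickle.dump(m,open(f'pics/{tag}.pkl','wb'))
    if crop: x0,y0,x1,y1=crop;a=cv2.resize(a[y0:y1,x0:x1],None,fx=f,fy=f,interpolation=cv2.INTER_CUBIC)
    cv2.imwrite(f'pics/{tag}.png',a)
    return a
E
python3 -c "
from snap import *
snap('side','s3',(240,200,370,320),6)
snap('wrist','w3',(150,120,400,320),3)
go(.5393,-.275,.023,88,.22)"
```

```text
t 2.95 pos [ 0.5357 -0.2754  0.0405] phi 87.9 gap 0.0191 F [-0.2  0.1  0.3] rows left 1
[-0.2, 0.3, -0.1, 0.0037, -0.0005, 0.0175, 0.22]
```

View pics/s3.png

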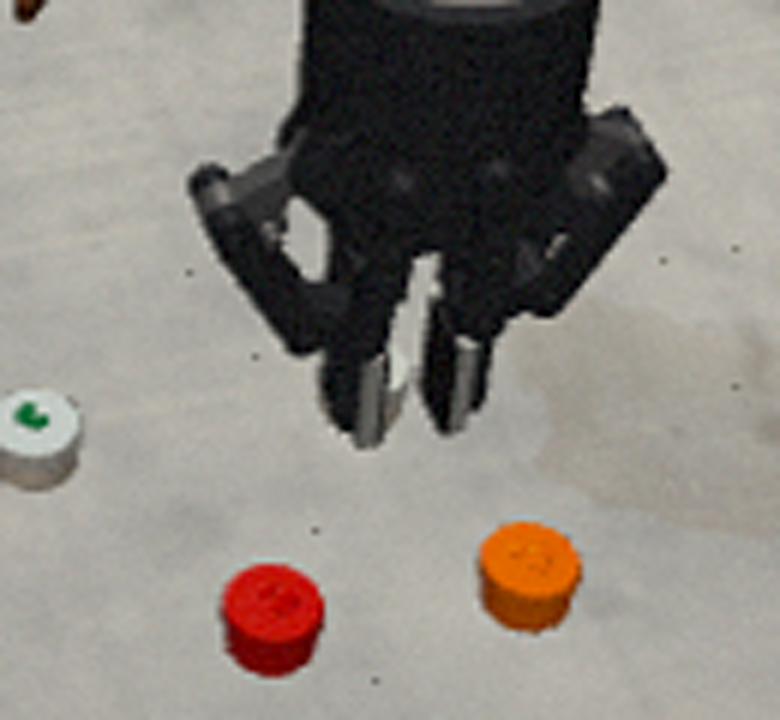

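View pics/w3.png

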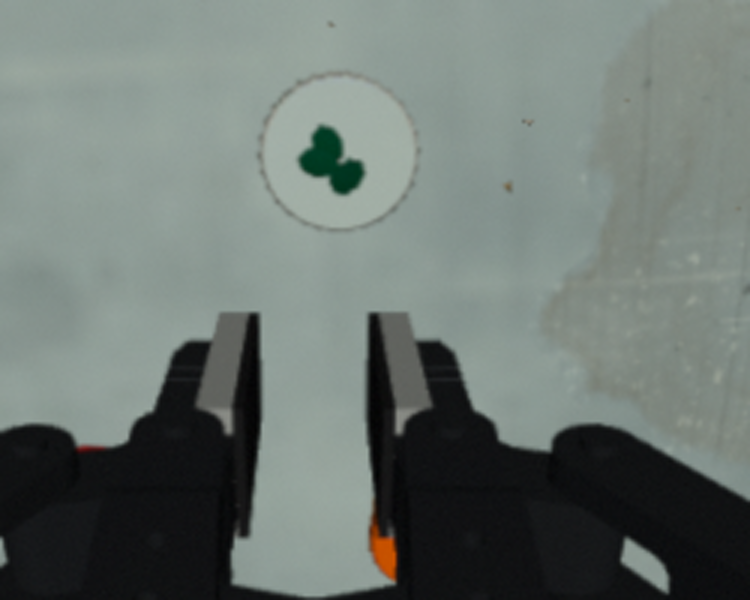

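```bash
python3 -c "
from h import *
import pickle
m=pickle.load(open('pics/w3.pkl','rb'))
print('jar',ray('wrist',(150+339/3,120+151/3),.017,m))
for u,v in [(367,447),(450,433)]:
  for z in np.arange(.02,.05,.005): print(z,ray('side',(240+u/6,200+v/6),z).round(4))
for u in (258,369): 
  for z in (.027,.03,.033): print('tip front',ray('wrist',(150+u/3,120+313/3),z,m).round(4))
"
```

```text
jar [ 0.540792   -0.24077532  0.017     ]
0.02 [ 0.5287 -0.2777  0.02  ]
0.025 [ 0.5267 -0.282   0.025 ]
0.030000000000000002 [ 0.5246 -0.2864  0.03  ]
0.035 [ 0.5225 -0.2908  0.035 ]
0.04000000000000001 [ 0.5205 -0.2952  0.04  ]
0.045000000000000005 [ 0.5184 -0.2996  0.045 ]
0.02 [ 0.5544 -0.2787  0.02  ]
0.025 [ 0.5521 -0.2831  0.025 ]
0.030000000000000002 [ 0.5498 -0.2875  0.03  ]
0.035 [ 0.5475 -0.2918  0.035 ]
0.04000000000000001 [ 0.5452 -0.2962  0.04  ]
0.045000000000000005 [ 0.5429 -0.3006  0.045 ]
tip front [ 0.5259 -0.2665  0.027 ]
tip front [ 0.5261 -0.2653  0.03  ]
tip front [ 0.5264 -0.264   0.033 ]
tip front [ 0.545  -0.2672  0.027 ]
tip front [ 0.5448 -0.2659  0.03  ]
tip front [ 0.5447 -0.2647  0.033 ]
```

Emit:
{"op": "apply_moves", "data": {
  "increments": [0, 0.2, 0, 0.0037, 0, 0.01, 0.22, 0, 0.2, 0, 0.0037, 0, 0.0177, 0.22, 0, 0.2, 0, 0.0037, 0, 0.0177, 0.22]
}}

```text
time_s: 3.2
eef_pos: [0.539, -0.2758, 0.0223]
eef_rot: [[0.999, -0.037, -0.002], [-0.037, -0.999, 0.005], [-0.002, -0.004, -1.0]]
ft_force: [-0.5, 0.8, 0.2]
finger_gap: 0.0188
```

```bash
cat >> h.py <<'E'
G=np.array([.5396,.0155]);LP=95.5;LF=np.array([np.cos(np.radians(LP)),np.sin(np.radians(LP))])
OFF=.0222
def push(pts,op=.22,z=.0228):
    "pts: rows of (jar x, jar y, phi): TCP goes OFF behind jar"
    p,ph,s=cur();f=np.array([np.cos(np.radians(ph)),np.sin(np.radians(ph))]);j=p[:2]+OFF*f
    d=j-G;print('t',round(s['time_s'],2),'tcp',p.round(4),'phi',round(ph,1),'F',np.round(s['ft_force'],1),'cradle',j.round(4),'lane s,lat mm',(1e3*d@LF).round(1),(1e3*(LF[0]*d[1]-LF[1]*d[0])).round(1))
    rows([(x-OFF*np.cos(np.radians(a)),y-OFF*np.sin(np.radians(a)),z,a) for x,y,a in pts],op,s)
def lane(s): return G+LF*s
def line(a,b,phia,phib,step,k0=0,n=5):
    a=np.array(a);b=np.array(b);L=np.linalg.norm(b-a);o=[]
    for k in range(1,n+1):
        t=min(1,step*k/L);o.append((*(a+(b-a)*t),phia+(phib-phia)*t))
    return o
def jar():
    p,ph,s=cur();return p[:2]+OFF*np.array([np.cos(np.radians(ph)),np.sin(np.radians(ph))]),ph
E
python3 -c "
from h import *
j,ph=jar();print(lane(-.075),lane(.09));push(line(j,lane(-.075),88,88,.01))"
```

```text
[ 0.54678843 -0.05915471] [0.53097388 0.10508566]
t 3.2 tcp [ 0.539  -0.2758  0.0223] phi 87.9 F [-0.5  0.8  0.2] cradle [ 0.5398 -0.2536] lane s,lat mm -267.9 25.6
[-0.3, 0.1, -0.1, 0.0, -0.01, -0.0005, 0.22, -0.3, 0.1, -0.1, 0.0, -0.02, -0.0004, 0.22, -0.3, 0.1, -0.1, 0.0, -0.03, -0.0004, 0.22, -0.3, 0.1, -0.1, 0.0, -0.04, -0.0004, 0.22, -0.3, 0.1, -0.1, 0.0, -0.05, -0.0003, 0.22]
```

Emit:
{"op": "apply_moves", "data": {
  "increments": [-0.3, 0.1, 0, 0, -0.006, -0.0005, 0.22, -0.3, 0.1, 0, 0, -0.013, -0.0005, 0.22, -0.3, 0.1, 0, 0, -0.022, -0.0004, 0.22, -0.3, 0.1, 0, 0, -0.031, -0.0004, 0.22, -0.3, 0.1, 0, 0, -0.04, -0.0003, 0.22]
}}

```text
time_s: 3.62
eef_pos: [0.5408, -0.2346, 0.0233]
eef_rot: [[0.999, -0.037, 0.0], [-0.037, -0.999, -0.001], [0.0, 0.001, -1.0]]
ft_force: [-0.5, -0.5, 0.9]
finger_gap: 0.0185
```

```bash
python3 -c "
from snap import *
snap('wrist','w4',(150,120,400,320),3)
j,ph=jar();push(line(j,lane(-.075),88,88,.01))
"
```

```text
t 3.67 tcp [ 0.5402 -0.2327  0.023 ] phi 87.9 F [-1.   0.6 -0.7] cradle [ 0.541  -0.2105] lane s,lat mm -225.1 20.3
[0.0, 0.1, -0.1, 0.0001, -0.01, 0.0002, 0.22, 0.0, 0.1, -0.1, 0.0001, -0.02, 0.0002, 0.22, 0.0, 0.1, -0.1, 0.0001, -0.03, 0.0002, 0.22, 0.0, 0.1, -0.1, 0.0001, -0.04, 0.0002, 0.22, 0.0, 0.1, -0.1, 0.0001, -0.05, 0.0002, 0.22]
```

View pics/w4.png

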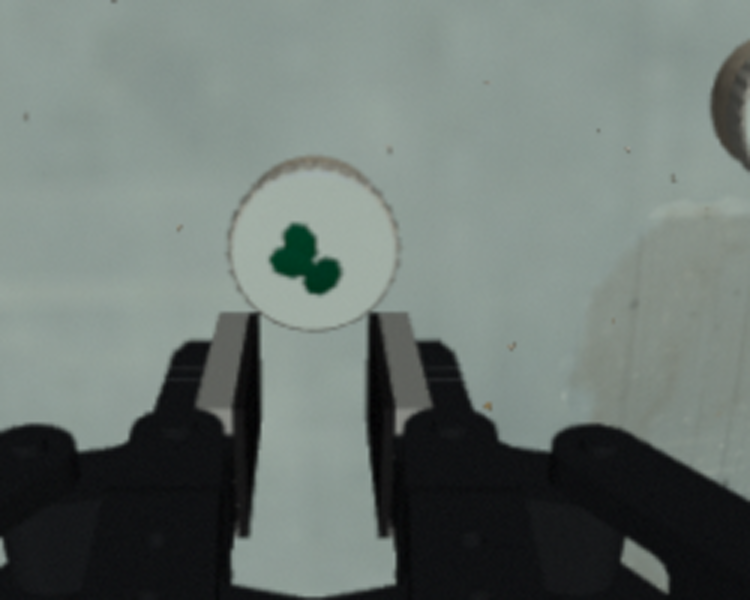

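Emit:
{"op": "apply_moves", "data": {
  "increments": [0, 0.1, 0, 0, -0.009, 0.0002, 0.22, 0, 0.1, 0, 0, -0.02, 0.0002, 0.22, 0, 0.1, 0, 0, -0.032, 0.0002, 0.22, 0, 0.1, 0, 0, -0.044, 0.0002, 0.22, 0, 0.1, 0, 0, -0.056, 0.0002, 0.22]
}}

```text
time_s: 4.08
eef_pos: [0.5422, -0.1753, 0.0228]
eef_rot: [[0.999, -0.036, 0.001], [-0.036, -0.999, 0.0], [0.001, -0.0, -1.0]]
ft_force: [0.3, 0.4, -0.4]
finger_gap: 0.0189
```

```bash
python3 -c "
from h import *
import pickle
m=pickle.load(open('pics/w4.pkl','rb'));print(ray('wrist',(150+315/3,120+246/3),.017,m))
j,ph=jar();push(line(j,lane(-.075),ph,94,.012))
"
```

```text
[ 0.54171079 -0.21174755  0.017     ]
t 4.08 tcp [ 0.5422 -0.1753  0.0228] phi 87.9 F [ 0.3  0.4 -0.4] cradle [ 0.543  -0.1532] lane s,lat mm -168.2 12.8
[0.0, 0.0, -0.8, 0.0004, -0.012, 0.0, 0.22, 0.0, 0.0, -1.5, 0.0007, -0.024, 0.0, 0.22, 0.0, 0.0, -2.3, 0.0011, -0.036, 0.0001, 0.22, 0.0, 0.0, -3.1, 0.0014, -0.048, 0.0001, 0.22, 0.0, 0.0, -3.9, 0.0018, -0.0601, 0.0001, 0.22]
```

Emit:
{"op": "apply_moves", "data": {
  "increments": [0, 0, -0.8, 0.0004, -0.012, 0, 0.22, 0, 0, -1.5, 0.0007, -0.024, 0, 0.22, 0, 0, -2.3, 0.001, -0.036, 0, 0.22, 0, 0, -3.1, 0.0014, -0.048, 0, 0.22, 0, 0, -3.9, 0.0018, -0.06, 0, 0.22]
}}

```text
time_s: 4.5
eef_pos: [0.5462, -0.1142, 0.0229]
eef_rot: [[0.999, 0.034, 0.001], [0.034, -0.999, 0.0], [0.001, -0.0, -1.0]]
ft_force: [-0.1, -0.5, -0.4]
finger_gap: 0.0187
```

```bash
python3 -c "
from h import *
j,ph=jar();push(line(j,lane(-.06),ph,95.5,.01))
"
```

```text
t 4.5 tcp [ 0.5462 -0.1142  0.0229] phi 91.9 F [-0.1 -0.5 -0.4] cradle [ 0.5455 -0.092 ] lane s,lat mm -107.6 4.5
[0.0, 0.0, -0.7, 0.0006, -0.01, 0.0001, 0.22, 0.0, 0.0, -1.5, 0.0012, -0.02, 0.0001, 0.22, 0.0, 0.0, -2.2, 0.0018, -0.03, 0.0001, 0.22, 0.0, 0.0, -3.0, 0.0024, -0.04, 0.0001, 0.22, 0.0, 0.0, -3.6, 0.0029, -0.0478, 0.0001, 0.22]
```

Emit:
{"op": "apply_moves", "data": {
  "increments": [0, 0, -0.7, 0.0006, -0.01, 0, 0.22, 0, 0, -1.5, 0.0012, -0.02, 0, 0.22, 0, 0, -2.2, 0.0018, -0.03, 0, 0.22, 0, 0, -3, 0.0024, -0.04, 0, 0.22, 0, 0, -3.6, 0.0029, -0.048, 0, 0.22]
}}

```text
time_s: 4.92
eef_pos: [0.5474, -0.065, 0.0229]
eef_rot: [[0.995, 0.098, 0.001], [0.098, -0.995, 0.001], [0.001, -0.0, -1.0]]
ft_force: [-0.5, 0.1, 0.4]
finger_gap: 0.0186
```

```bash
python3 -c "
from snap import *
snap('side','s5',(210,140,330,230),6)
snap('wrist','w5',(150,50,400,250),3)
j,ph=jar();push(line(j,lane(.09),95.5,95.5,.009))
"
```

```text
t 5.02 tcp [ 0.5473 -0.0648  0.0229] phi 95.6 F [ 0.6 -1.3  0.1] cradle [ 0.5451 -0.0427] lane s,lat mm -58.4 0.1
[0.0, 0.0, 0.1, 0.0, -0.009, 0.0001, 0.22, 0.0, 0.0, 0.1, 0.0, -0.018, 0.0001, 0.22, 0.0, 0.0, 0.1, 0.0, -0.027, 0.0001, 0.22, 0.0, 0.0, 0.1, 0.0001, -0.036, 0.0001, 0.22, 0.0, 0.0, 0.1, 0.0001, -0.045, 0.0001, 0.22]
```

View pics/s5.png

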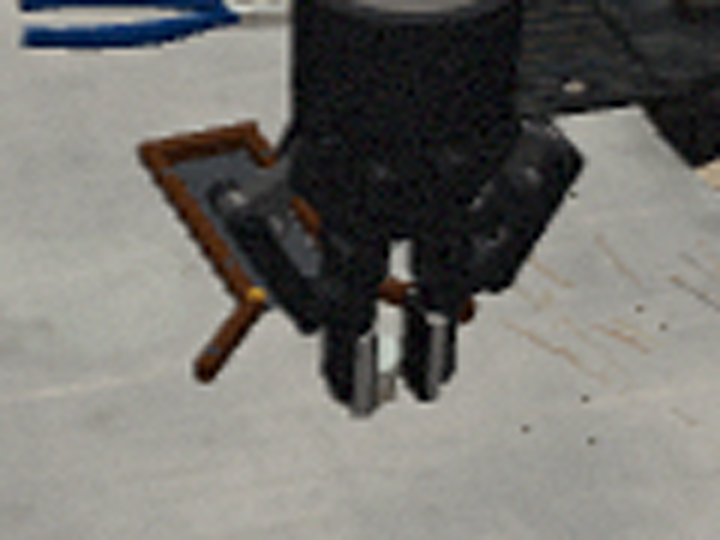

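View pics/w5.png

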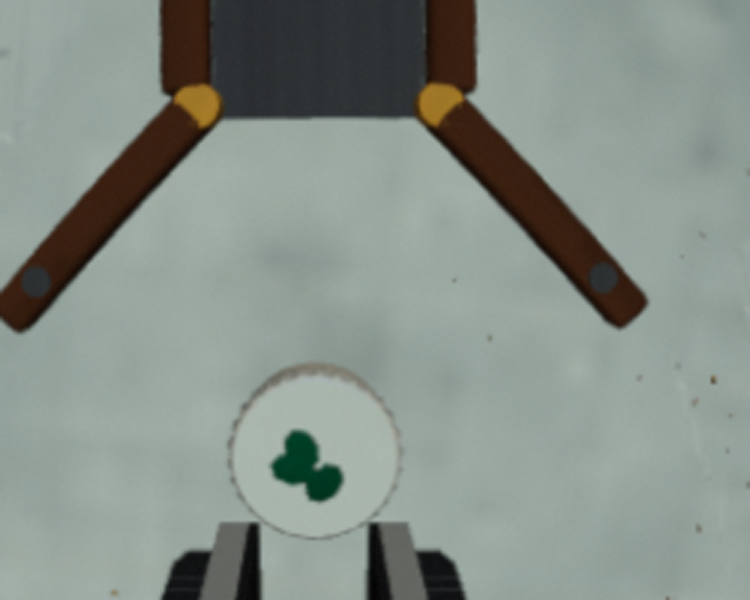

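```bash
python3 -c "
from h import *
import pickle
m=pickle.load(open('pics/w5.pkl','rb'))
def w(u,v,z): return ray('wrist',(150+u/3,50+v/3),z,m)
a=w(198,105,.008);b=w(440,104,.008);print(a,b,(a+b)/2)
j=w(315,452,.017);print(j,jar())
f=np.array([-(b-a)[1],(b-a)[0]])/np.linalg.norm((b-a)[:2]);g=((a+b)/2)[:2];d=j[:2]-g;print('phi',np.degrees(np.arctan2(f[1],f[0])),'s',d@f,'lat',f[0]*d[1]-f[1]*d[0], 'LFlat',LF[0]*d[1]-LF[1]*d[0])
"
```

```text
[0.52070055 0.0128882  0.008     ] [0.55938297 0.01697585 0.008     ] [0.54004176 0.01493203 0.008     ]
[ 0.54488174 -0.04035279  0.017     ] (array([ 0.54510228, -0.04268909]), np.float64(95.62317094934873))
phi 96.03218048578631 s -0.055487323437297974 lat 0.0009965368721928302 LFlat 0.000481118295991647
```

Emit:
{"op": "apply_moves", "data": {
  "increments": [0, 0, 0, 0, -0.009, 0, 0.22, 0, 0, 0, 0, -0.018, 0, 0.22, 0, 0, 0, 0, -0.027, 0, 0.22, 0, 0, 0, 0, -0.036, 0, 0.22, 0, 0, 0, 0, -0.045, 0, 0.22]
}}

```text
time_s: 5.43
eef_pos: [0.5426, -0.0191, 0.0228]
eef_rot: [[0.995, 0.098, -0.0], [0.098, -0.995, 0.001], [0.0, -0.001, -1.0]]
ft_force: [0.4, -0.8, -0.4]
finger_gap: 0.0188
```

```bash
python3 -c "
from snap import *
snap('wrist','w6',(150,50,400,250),3)
j,ph=jar();push(line(j,lane(.086),95.6,95.6,.009))
"
```

```text
t 5.48 tcp [ 0.5421 -0.0177  0.0228] phi 95.6 F [-1.2  0.7 -0.2] cradle [0.5399 0.0044] lane s,lat mm -11.1 0.7
[-0.1, 0.0, 0.0, 0.0001, -0.009, 0.0, 0.22, -0.1, 0.0, 0.0, 0.0002, -0.018, 0.0, 0.22, -0.1, 0.0, 0.0, 0.0003, -0.027, 0.0, 0.22, -0.1, 0.0, 0.0, 0.0003, -0.036, 0.0001, 0.22, -0.1, 0.0, 0.0, 0.0004, -0.045, 0.0001, 0.22]
```

View pics/w6.png

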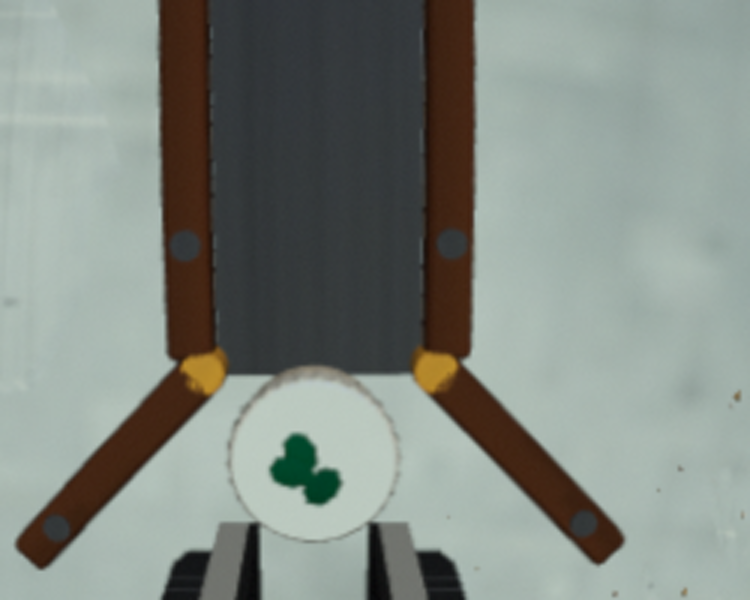

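Emit:
{"op": "apply_moves", "data": {
  "increments": [0, 0, 0, 0.0005, -0.007, 0, 0.22, 0, 0, 0, 0.0007, -0.016, 0, 0.22, 0, 0, 0, 0.0007, -0.025, 0, 0.22, 0, 0, 0, 0.0007, -0.034, 0, 0.22, 0, 0, 0, 0.0007, -0.043, 0, 0.22]
}}

```text
time_s: 5.9
eef_pos: [0.5384, 0.0262, 0.0228]
eef_rot: [[0.995, 0.098, -0.001], [0.098, -0.995, 0.002], [-0.001, -0.002, -1.0]]
ft_force: [-0.1, -0.1, -0.3]
finger_gap: 0.019
```

```bash
python3 -c "
from snap import *
snap('wrist','w7',(150,50,400,250),3)
j,ph=jar();push(line(j,lane(.086),95.6,95.6,.009))
"
```

```text
t 5.95 tcp [0.538  0.0274 0.0228] phi 95.7 F [0.1 2.2 1.1] cradle [0.5358 0.0495] lane s,lat mm 34.3 0.6
[-0.1, 0.1, 0.1, 0.0001, -0.009, 0.0, 0.22, -0.1, 0.1, 0.1, 0.0002, -0.018, 0.0001, 0.22, -0.1, 0.1, 0.1, 0.0003, -0.027, 0.0001, 0.22, -0.1, 0.1, 0.1, 0.0005, -0.036, 0.0001, 0.22, -0.1, 0.1, 0.1, 0.0006, -0.045, 0.0001, 0.22]
```

View pics/w7.png

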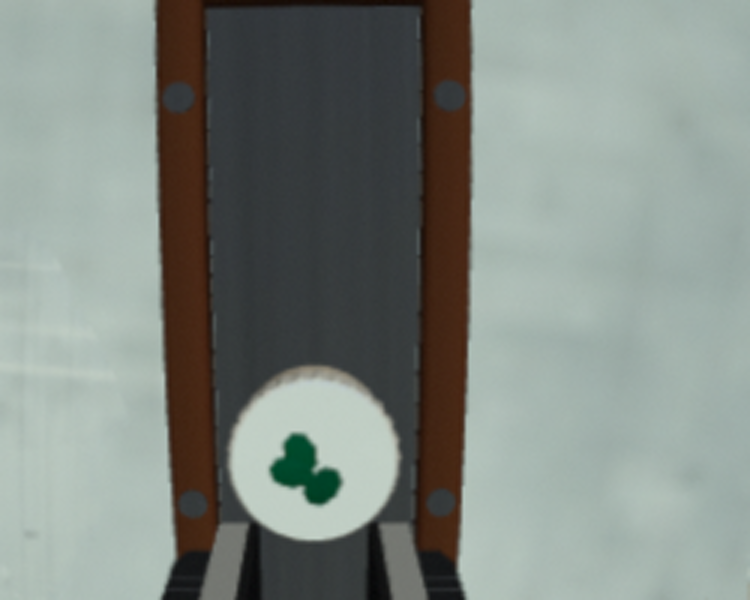

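Emit:
{"op": "apply_moves", "data": {
  "increments": [0, 0, 0, 0, -0.009, 0, 0.22, 0, 0, 0, 0.0002, -0.018, 0, 0.22, 0, 0, 0, 0.0003, -0.027, 0, 0.22, 0, 0, 0, 0.0004, -0.036, 0, 0.22, 0, 0, 0, 0.0005, -0.044, 0, 0.22]
}}

```text
time_s: 6.37
eef_pos: [0.534, 0.0723, 0.0229]
eef_rot: [[0.995, 0.099, -0.001], [0.099, -0.995, 0.002], [-0.001, -0.002, -1.0]]
ft_force: [0.5, 0.3, -0.0]
finger_gap: 0.0188
```

```bash
python3 -c "
from snap import *
snap('wrist','w8',(150,50,400,250),3)
j,ph=jar();push(line(j,lane(.086),95.6,95.6,.003))
"
```

```text
t 6.42 tcp [0.5337 0.0733 0.0229] phi 95.7 F [ 0.1  1.2 -0.4] cradle [0.5315 0.0954] lane s,lat mm 80.3 0.4
[-0.2, 0.1, 0.1, 0.0002, -0.003, 0.0001, 0.22, -0.2, 0.1, 0.1, 0.0004, -0.0057, 0.0001, 0.22, -0.2, 0.1, 0.1, 0.0004, -0.0057, 0.0001, 0.22, -0.2, 0.1, 0.1, 0.0004, -0.0057, 0.0001, 0.22, -0.2, 0.1, 0.1, 0.0004, -0.0057, 0.0001, 0.22]
```

View pics/w8.png

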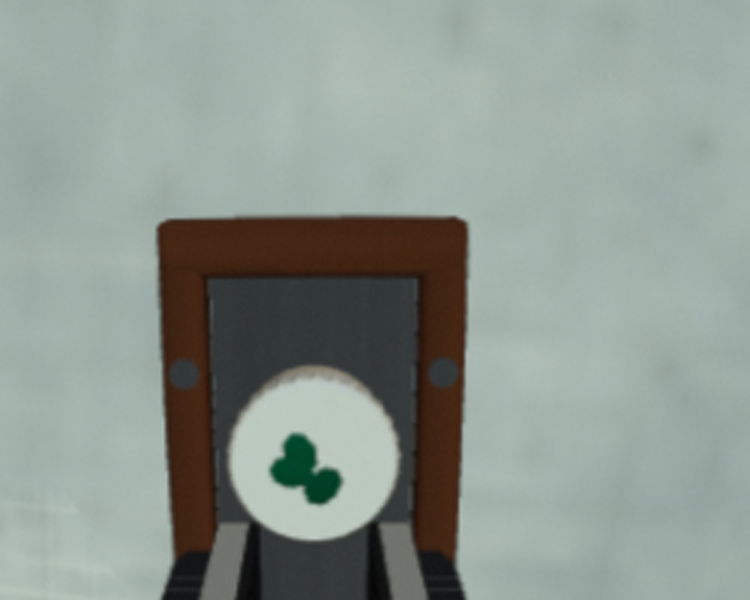

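Emit:
{"op": "apply_moves", "data": {
  "increments": [0, 0, 0, 0.0002, -0.003, 0, 0.22, 0, 0, 0, 0.0003, -0.0055, 0, 0.22, 0, 0, 0, 0.0003, -0.008, 0, 0.22, 0, 0, 0, 0.0003, -0.01, 0, 0.22, 0, 0, 0, 0.0003, -0.01, 0, 0.22]
}}

```text
time_s: 6.83
eef_pos: [0.533, 0.0834, 0.0229]
eef_rot: [[0.995, 0.099, -0.002], [0.099, -0.995, 0.003], [-0.001, -0.003, -1.0]]
ft_force: [-0.2, -0.5, 0.6]
finger_gap: 0.0188
```

```bash
python3 -c "
from snap import *
snap('wrist','w9',(150,50,400,250),3)
j,ph=jar();push(line(j,lane(.06),95.6,95.6,.01))
"
```

```text
t 6.88 tcp [0.533  0.0833 0.0229] phi 95.7 F [-0.8 -0.1 -0.3] cradle [0.5308 0.1054] lane s,lat mm 90.3 0.1
[-0.2, 0.1, 0.1, 0.0, 0.01, 0.0001, 0.22, -0.2, 0.1, 0.1, 0.0, 0.02, 0.0001, 0.22, -0.2, 0.1, 0.1, 0.0, 0.03, 0.0001, 0.22, -0.2, 0.1, 0.1, 0.0, 0.0303, 0.0001, 0.22, -0.2, 0.1, 0.1, 0.0, 0.0303, 0.0001, 0.22]
```

View pics/w9.png

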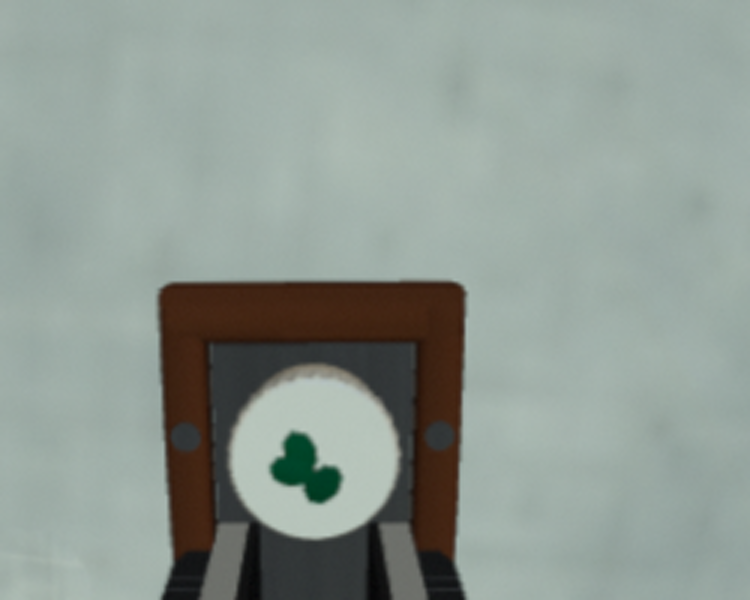

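Emit:
{"op": "apply_moves", "data": {
  "increments": [0, 0, 0, 0, 0.012, 0, 0.22, 0, 0, 0, 0, 0.025, -0.005, 0.22, 0, 0, 0, 0, 0.035, -0.03, 0.22, 0, 0, 0, 0, 0.05, -0.065, 0.22, 0, 0, 0, 0, 0.075, -0.095, 0.22]
}}

```text
time_s: 7.3
eef_pos: [0.5399, 0.0075, 0.1189]
eef_rot: [[0.995, 0.1, -0.003], [0.1, -0.995, 0.003], [-0.003, -0.004, -1.0]]
ft_force: [0.1, 0.7, -1.3]
finger_gap: 0.0186
```

```bash
python3 -c "
from snap import *
a=snap('side','s10')
m=pickle.load(open('pics/w1.pkl','rb'))
for uv in [(121,165),(124,200),(126,235)]: print('handle',ray('wrist',uv,.02,m).round(3))
go(.4199,-.2685,.12,58,.22)
"
```

```text
handle [ 0.366 -0.169  0.02 ]
handle [ 0.369 -0.216  0.02 ]
handle [ 0.369 -0.267  0.02 ]
t 7.35 pos [0.545  0.0024 0.1248] phi 95.7 gap 0.0188 F [ 1.  -3.5  3.7] rows left 8
[0.1, -0.4, 4.7, -0.0189, 0.0321, 0.0005, 0.22, 0.1, -0.4, 9.4, -0.0378, 0.0643, 0.001, 0.22, 0.1, -0.4, 14.1, -0.0568, 0.0964, 0.0015, 0.22, 0.0, -0.4, 18.8, -0.0757, 0.1286, 0.0021, 0.22, 0.0, -0.5, 23.6, -0.0946, 0.1607, 0.0026, 0.22]
```

View pics/s10.png

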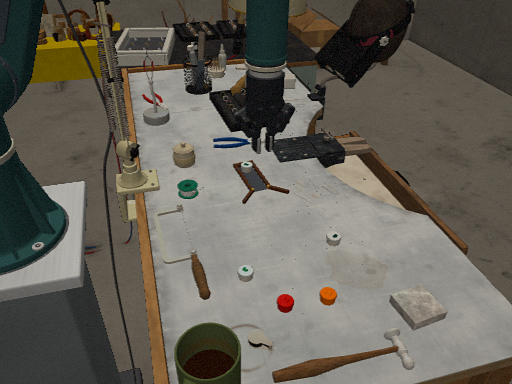

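Emit:
{"op": "apply_moves", "data": {
  "increments": [0, 0, 4.7, -0.019, 0.032, 0, 0.22, 0, 0, 9.4, -0.038, 0.064, 0, 0.22, 0, 0, 14.1, -0.057, 0.096, 0, 0.22, 0, 0, 18.8, -0.076, 0.129, 0, 0.22, 0, 0, 23.6, -0.095, 0.161, 0, 0.22]
}}

```text
time_s: 7.77
eef_pos: [0.4652, -0.17, 0.1248]
eef_rot: [[0.95, -0.312, 0.009], [-0.312, -0.95, -0.002], [0.009, -0.001, -1.0]]
ft_force: [1.0, -0.7, -0.4]
finger_gap: 0.0191
```

```bash
python3 -c "
from snap import *
go(.4199,-.2685,.10,58,.22)
"
```

```text
t 7.7667 pos [ 0.4652 -0.17    0.1248] phi 71.8 gap 0.0191 F [ 1.  -0.7 -0.4] rows left 3
[-0.1, -0.5, 4.6, -0.0042, 0.0359, 0.0082, 0.22, -0.1, -0.5, 9.2, -0.0083, 0.0718, 0.0164, 0.22, -0.1, -0.5, 13.8, -0.0125, 0.1078, 0.0246, 0.22]
```

Emit:
{"op": "apply_moves", "data": {
  "increments": [0, -0.5, 4.6, -0.004, 0.036, 0.008, 0.22, 0, -0.5, 9.2, -0.008, 0.072, 0.016, 0.22, 0, -0.5, 13.8, -0.0125, 0.108, 0.025, 0.22, 0, -0.5, 13.8, -0.0125, 0.108, 0.055, 0.22, 0, -0.5, 13.8, -0.0125, 0.108, 0.083, 0.22]
}}

```text
time_s: 8.18
eef_pos: [0.42, -0.2735, 0.042]
eef_rot: [[0.845, -0.534, 0.004], [-0.534, -0.845, -0.002], [0.004, -0.001, -1.0]]
ft_force: [-0.4, 0.2, -0.2]
finger_gap: 0.0189
```

```bash
python3 -c "
from snap import *
arm.camera('side')
snap('wrist','w11',(150,100,400,300),3)
go(.4199,-.2685,.0228,58,.22)
"
```

```text
t 8.2833 pos [ 0.417  -0.2687  0.0388] phi 57.9 gap 0.0189 F [0.9 0.2 0.2] rows left 1
[-0.2, 0.4, -0.1, 0.0024, -0.0017, 0.016, 0.22]
```

View pics/w11.png

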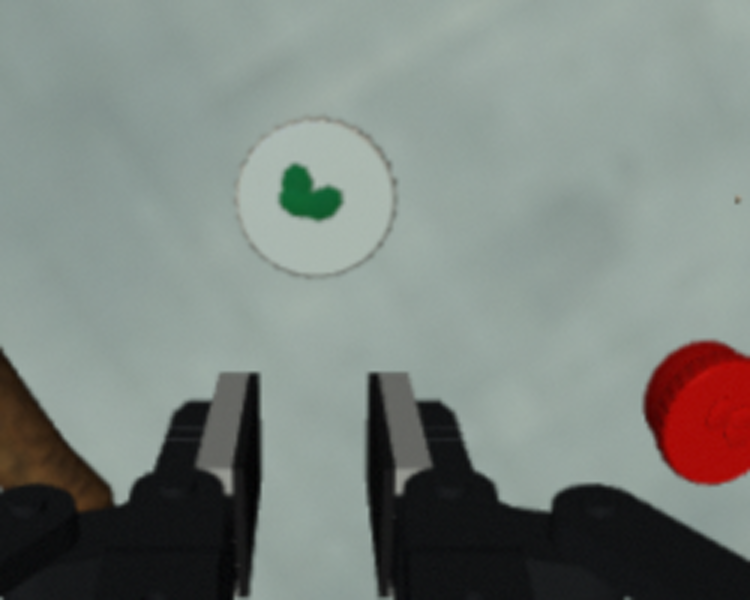

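Emit:
{"op": "apply_moves", "data": {
  "increments": [-0.2, 0.4, 0, 0, 0, 0.009, 0.22, -0.2, 0.4, 0, 0, 0, 0.016, 0.22, -0.2, 0.4, 0, 0, 0, 0.016, 0.22]
}}

```text
time_s: 8.53
eef_pos: [0.4164, -0.2684, 0.0227]
eef_rot: [[0.847, -0.532, -0.002], [-0.532, -0.847, 0.0], [-0.001, 0.001, -1.0]]
ft_force: [-0.7, 1.0, 0.6]
finger_gap: 0.0191
```

```bash
python3 -c "
from h import *
import pickle
m=pickle.load(open('pics/w11.pkl','rb'));b=ray('wrist',(150+315/3,100+197/3),.017,m)[:2];w=lane(-.08);print(b,w,np.degrees(np.arctan2(*(w-b)[::-1])))
j,ph=jar();push(line(j,w,58,58,.008))"
```

```text
[ 0.43777723 -0.23824065] [ 0.54726766 -0.0641317 ] 57.83579051918087
t 8.53 tcp [ 0.4164 -0.2684  0.0227] phi 57.9 F [-0.7  1.   0.6] cradle [ 0.4282 -0.2496] lane s,lat mm -253.2 136.3
[0.0, 0.1, -0.1, 0.0001, -0.008, -0.0001, 0.22, 0.0, 0.1, -0.1, 0.0002, -0.016, -0.0001, 0.22, 0.0, 0.1, -0.1, 0.0003, -0.024, -0.0001, 0.22, 0.0, 0.1, -0.1, 0.0004, -0.032, -0.0001, 0.22, 0.0, 0.1, -0.1, 0.0004, -0.04, -0.0001, 0.22]
```

Emit:
{"op": "apply_moves", "data": {
  "increments": [0, 0.1, 0, 0, -0.006, 0, 0.22, 0, 0.1, 0, 0, -0.013, 0, 0.22, 0, 0.1, 0, 0, -0.021, 0, 0.22, 0, 0.1, 0, 0, -0.03, 0, 0.22, 0, 0.1, 0, 0, -0.04, 0, 0.22]
}}

```text
time_s: 8.95
eef_pos: [0.4386, -0.2338, 0.0232]
eef_rot: [[0.847, -0.531, 0.001], [-0.531, -0.847, -0.001], [0.001, 0.001, -1.0]]
ft_force: [-0.1, 0.3, -0.2]
finger_gap: 0.0187
```

```bash
sed -i 's/^OFF=.0222/OFF=.024/' h.py; python3 -c "
from snap import *
snap('wrist','w12',(150,100,400,300),3)
j,ph=jar();push(line(j,lane(-.08),58,58,.012))"
```

```text
t 9.0 tcp [ 0.4391 -0.2324  0.0231] phi 57.9 F [-0.1  1.2  0.9] cradle [ 0.4518 -0.212 ] lane s,lat mm -218.1 109.2
[0.0, -0.1, -0.1, 0.0002, -0.012, 0.0003, 0.22, 0.0, -0.1, -0.1, 0.0004, -0.024, 0.0003, 0.22, 0.0, -0.1, -0.1, 0.0005, -0.036, 0.0003, 0.22, 0.0, -0.1, -0.1, 0.0007, -0.048, 0.0003, 0.22, 0.0, -0.1, -0.1, 0.0008, -0.06, 0.0003, 0.22]
```

View pics/w12.png

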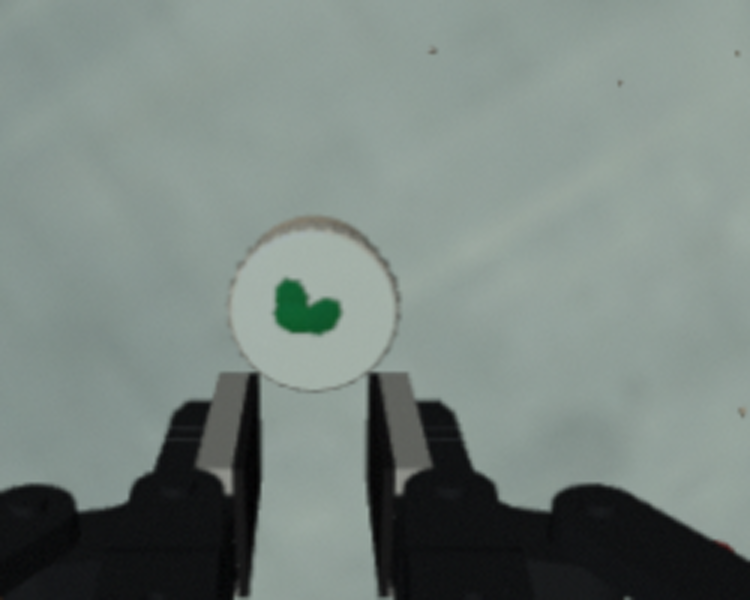

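```bash
cat >> h.py <<'E'
def bez(P0,P1,P2,step=.012,n=5,pmin=None,pmax=None):
    P0,P1,P2=map(np.array,(P0,P1,P2));t=np.linspace(0,1,400)[:,None]
    B=(1-t)**2*P0+2*t*(1-t)*P1+t*t*P2;D=2*(1-t)*(P1-P0)+2*t*(P2-P1)
    L=np.r_[0,np.cumsum(np.linalg.norm(np.diff(B,axis=0),axis=1))];o=[]
    for k in range(1,n+1):
        i=min(399,np.searchsorted(L,step*k));a=np.degrees(np.arctan2(D[i,1],D[i,0]))
        if pmin: a=max(a,pmin)
        if pmax: a=min(a,pmax)
        o.append((*B[i],a))
    print('len',L[-1].round(3));return o
E
python3 -c "
from h import *
j,ph=jar();push(bez(j,lane(-.1),lane(-.05),.012,5,57.9))"
```

```text
len 0.203
t 9.0 tcp [ 0.4391 -0.2324  0.0231] phi 57.9 F [-0.1  1.2  0.9] cradle [ 0.4518 -0.212 ] lane s,lat mm -218.1 109.2
[0.0, -0.1, 0.0, 0.0011, -0.0127, 0.0003, 0.22, 0.0, -0.1, 0.0, 0.002, -0.0242, 0.0003, 0.22, 0.0, -0.1, 0.0, 0.0028, -0.0361, 0.0003, 0.22, 0.0, -0.1, 0.0, 0.0035, -0.0483, 0.0003, 0.22, 0.0, -0.1, 0.0, 0.004, -0.0601, 0.0003, 0.22]
```

Emit:
{"op": "apply_moves", "data": {
  "increments": [0, 0, 0, 0.0008, -0.01, 0, 0.22, 0, 0, 0, 0.0018, -0.022, 0, 0.22, 0, 0, 0, 0.0027, -0.034, 0, 0.22, 0, 0, 0, 0.0034, -0.046, 0, 0.22, 0, 0, 0, 0.004, -0.058, 0, 0.22]
}}

```text
time_s: 9.42
eef_pos: [0.474, -0.1843, 0.0231]
eef_rot: [[0.848, -0.531, 0.001], [-0.531, -0.848, -0.001], [0.001, 0.0, -1.0]]
ft_force: [0.5, 0.0, -1.1]
finger_gap: 0.0185
```

```bash
python3 -c "
from h import *
j,ph=jar();push(bez(j,lane(-.1),lane(-.05),.012,5,57.9))"
```

```text
len 0.145
t 9.42 tcp [ 0.474  -0.1843  0.0231] phi 57.9 F [ 0.5  0.  -1.1] cradle [ 0.4867 -0.1639] lane s,lat mm -173.5 69.8
[0.0, -0.1, 0.0, 0.0011, -0.0124, 0.0003, 0.22, 0.0, -0.1, 0.0, 0.002, -0.0243, 0.0003, 0.22, 0.0, -0.1, 0.0, 0.0025, -0.0362, 0.0003, 0.22, 0.0, -0.1, 0.0, 0.0027, -0.048, 0.0003, 0.22, 0.0, -0.1, -2.2, 0.0034, -0.06, 0.0003, 0.22]
```

Emit:
{"op": "apply_moves", "data": {
  "increments": [0, 0, 0, 0.001, -0.012, 0, 0.22, 0, 0, 0, 0.002, -0.024, 0, 0.22, 0, 0, 0, 0.0025, -0.035, 0, 0.22, 0, 0, 0, 0.0027, -0.046, 0, 0.22, 0, 0, -2, 0.0032, -0.056, 0, 0.22]
}}

```text
time_s: 9.83
eef_pos: [0.5069, -0.1374, 0.023]
eef_rot: [[0.866, -0.5, 0.001], [-0.5, -0.866, -0.0], [0.001, 0.0, -1.0]]
ft_force: [-0.3, -0.3, -0.7]
finger_gap: 0.0187
```

```bash
python3 -c "
from snap import *
snap('wrist','w13',(150,50,400,250),3)
j,ph=jar();push(bez(j,lane(-.1),lane(-.045),.008,5,60))"
```

```text
len 0.093
t 9.88 tcp [ 0.5079 -0.1365  0.0231] phi 60.2 F [ 0.2  0.6 -0.3] cradle [ 0.5198 -0.1157] lane s,lat mm -128.7 32.2
[0.0, -0.1, 0.2, 0.0014, -0.008, 0.0003, 0.22, 0.0, -0.1, 0.2, 0.0021, -0.0159, 0.0003, 0.22, 0.0, -0.1, -2.5, 0.0033, -0.0239, 0.0003, 0.22, 0.0, -0.1, -7.6, 0.0047, -0.032, 0.0003, 0.22, 0.0, -0.1, -12.5, 0.0053, -0.0404, 0.0003, 0.22]
```

View pics/w13.png

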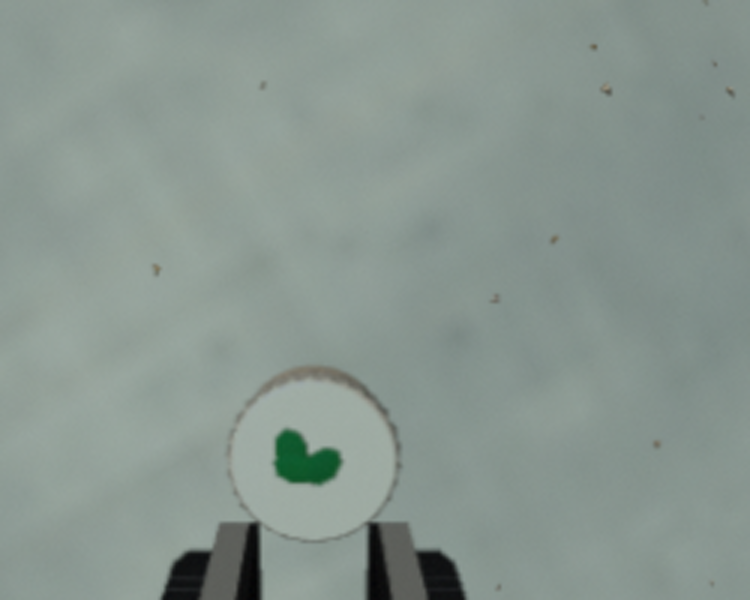

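Emit:
{"op": "apply_moves", "data": {
  "increments": [0, 0, 0, 0.0014, -0.008, 0, 0.22, 0, 0, 0, 0.0021, -0.016, 0, 0.22, 0, 0, -2.5, 0.0033, -0.024, 0.0002, 0.22, 0, 0, -7.6, 0.0047, -0.032, 0.0002, 0.22, 0, 0, -12.5, 0.0053, -0.0404, 0.0002, 0.22]
}}

```text
time_s: 10.3
eef_pos: [0.5332, -0.1038, 0.023]
eef_rot: [[0.956, -0.293, 0.002], [-0.293, -0.956, -0.0], [0.002, -0.0, -1.0]]
ft_force: [0.1, -0.4, 0.2]
finger_gap: 0.0186
```

```bash
python3 -c "
from snap import *
snap('wrist','w14',(150,50,400,250),3)
j,ph=jar();P0=np.array(j);d=P0-G;lat=(LF[0]*d[1]-LF[1]*d[0]);print(lat)
push(bez(j,lane(-.075),lane(-.045),.006,5,ph))"
```

```text
0.00784263426971141
len 0.051
t 10.35 tcp [ 0.534  -0.1028  0.023 ] phi 73.3 F [ 0.6  1.  -0.1] cradle [ 0.5409 -0.0798] lane s,lat mm -95.0 7.8
[0.0, -0.1, -4.7, 0.0017, -0.0061, 0.0002, 0.22, 0.0, -0.1, -8.0, 0.0024, -0.0122, 0.0003, 0.22, 0.0, -0.1, -11.1, 0.0026, -0.0184, 0.0003, 0.22, 0.0, -0.1, -13.7, 0.0024, -0.0245, 0.0003, 0.22, 0.0, -0.1, -16.0, 0.0018, -0.0306, 0.0003, 0.22]
```

View pics/w14.png

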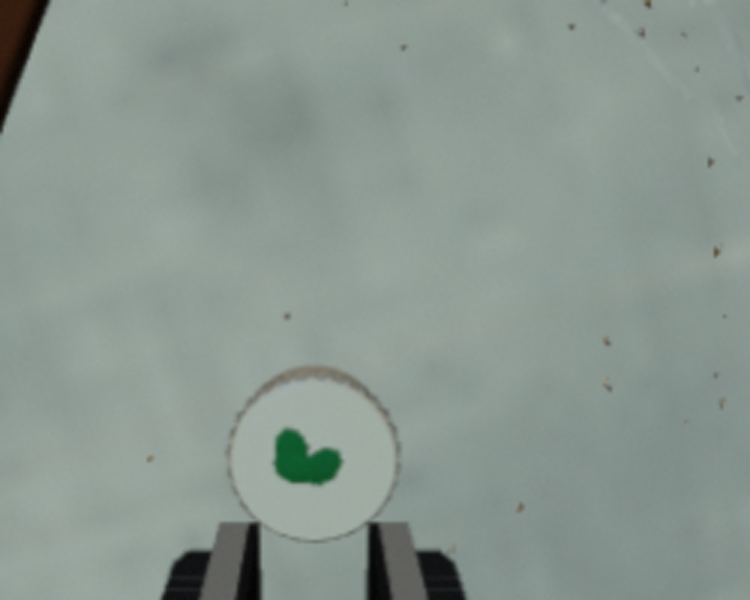

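Cradle holds well; continue the turn.

Emit:
{"op": "apply_moves", "data": {
  "increments": [0, 0, -4, 0.0015, -0.006, 0.0002, 0.22, 0, 0, -8, 0.0024, -0.0122, 0.0002, 0.22, 0, 0, -11.5, 0.0026, -0.0184, 0.0002, 0.22, 0, 0, -15, 0.0026, -0.0245, 0.0002, 0.22, 0, 0, -18.5, 0.0024, -0.0306, 0.0002, 0.22]
}}

```text
time_s: 10.77
eef_pos: [0.5452, -0.0741, 0.0229]
eef_rot: [[1.0, 0.031, 0.003], [0.031, -1.0, -0.0], [0.003, 0.0, -1.0]]
ft_force: [-0.3, -0.5, 0.1]
finger_gap: 0.0186
```

```bash
python3 -c "
from snap import *
snap('wrist','w15',(150,50,400,250),3)
j,ph=jar()
push(line(j,lane(-.03),ph+.7,95.6,.006))"
```

```text
t 10.82 tcp [ 0.5454 -0.0732  0.0229] phi 92.0 F [-0.4  0.6 -0.9] cradle [ 0.5445 -0.0492] lane s,lat mm -64.9 1.3
[0.0, -0.2, -1.2, 0.0004, -0.006, 0.0001, 0.22, 0.0, -0.2, -1.7, 0.0004, -0.012, 0.0001, 0.22, 0.0, -0.2, -2.2, 0.0005, -0.018, 0.0001, 0.22, 0.0, -0.2, -2.7, 0.0006, -0.024, 0.0001, 0.22, 0.0, -0.2, -3.2, 0.0006, -0.03, 0.0001, 0.22]
```

View pics/w15.png

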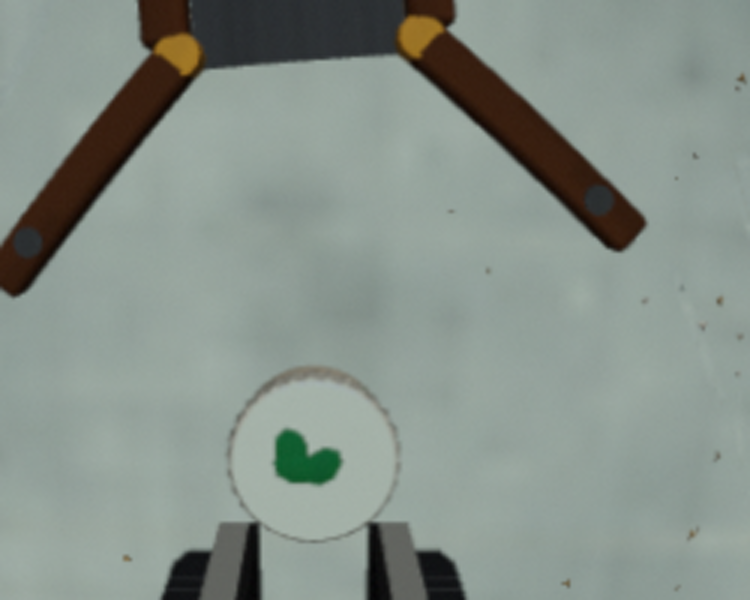

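Emit:
{"op": "apply_moves", "data": {
  "increments": [0, 0, -1.2, 0.0006, -0.007, 0, 0.22, 0, 0, -2, 0.0008, -0.015, 0, 0.22, 0, 0, -2.7, 0.001, -0.023, 0, 0.22, 0, 0, -3.3, 0.0012, -0.031, 0, 0.22, 0, 0, -3.7, 0.0012, -0.039, 0, 0.22]
}}

```text
time_s: 11.23
eef_pos: [0.545, -0.0333, 0.0229]
eef_rot: [[0.995, 0.1, 0.003], [0.1, -0.995, 0.0], [0.003, -0.0, -1.0]]
ft_force: [-0.7, -0.3, -0.3]
finger_gap: 0.0189
```

```bash
sed -i 's/^G=np.array(\[.5396,.0155\])/G=np.array([.5402,.0152])/' h.py; python3 -c "
from snap import *
snap('wrist','w16',(150,50,400,250),3)
j,ph=jar()
push(line(j,lane(.06),95.6,95.6,.009))"
```

```text
t 11.28 tcp [ 0.5447 -0.032   0.0229] phi 95.8 F [0.1 1.4 0.3] cradle [ 0.5423 -0.0082] lane s,lat mm -23.4 0.2
[0.0, -0.1, 0.2, 0.0, -0.009, 0.0001, 0.22, 0.0, -0.1, 0.2, 0.0001, -0.018, 0.0001, 0.22, 0.0, -0.1, 0.2, 0.0001, -0.027, 0.0001, 0.22, 0.0, -0.1, 0.2, 0.0002, -0.036, 0.0001, 0.22, 0.0, -0.1, 0.2, 0.0002, -0.045, 0.0001, 0.22]
```

View pics/w16.png

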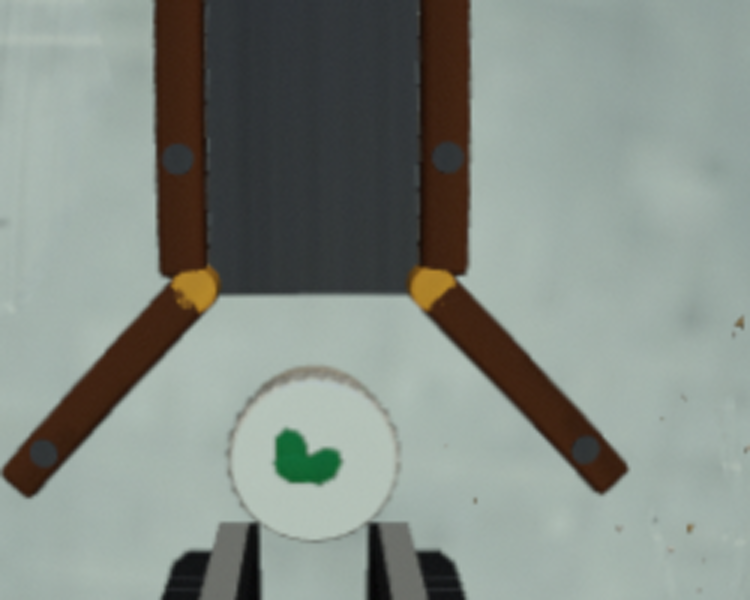

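Emit:
{"op": "apply_moves", "data": {
  "increments": [0, 0, 0, 0, -0.008, 0, 0.22, 0, 0, 0, 0, -0.017, 0, 0.22, 0, 0, 0.1, 0.0001, -0.026, 0, 0.22, 0, 0, 0.1, 0.0001, -0.035, 0, 0.22, 0, 0, 0.1, 0.0002, -0.044, 0, 0.22]
}}

```text
time_s: 11.7
eef_pos: [0.5402, 0.0128, 0.0229]
eef_rot: [[0.995, 0.099, 0.002], [0.099, -0.995, 0.001], [0.002, -0.001, -1.0]]
ft_force: [0.1, 0.4, 0.0]
finger_gap: 0.0187
```

```bash
python3 -c "
from snap import *
snap('wrist','w17',(150,50,400,250),3)
j,ph=jar()
push(line(j,lane(.058),95.6,95.6,.008))"
```

```text
t 11.75 tcp [0.5398 0.0141 0.0229] phi 95.7 F [0.1 1.2 0.1] cradle [0.5374 0.038 ] lane s,lat mm 22.9 0.6
[-0.1, -0.1, 0.1, 0.0001, -0.008, 0.0001, 0.22, -0.1, -0.1, 0.1, 0.0003, -0.016, 0.0001, 0.22, -0.1, -0.1, 0.1, 0.0004, -0.024, 0.0001, 0.22, -0.1, -0.1, 0.1, 0.0006, -0.032, 0.0001, 0.22, -0.1, -0.1, 0.1, 0.0007, -0.0351, 0.0001, 0.22]
```

View pics/w17.png

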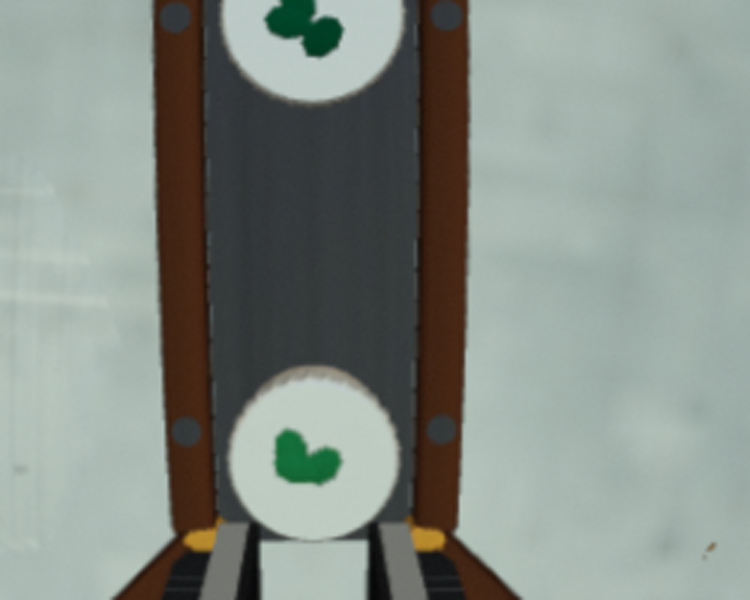

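Emit:
{"op": "apply_moves", "data": {
  "increments": [0, 0, 0, 0.0001, -0.008, 0, 0.22, 0, 0, 0, 0.0002, -0.016, 0, 0.22, 0, 0, 0, 0.0003, -0.024, 0, 0.22, 0, 0, 0, 0.0004, -0.031, 0, 0.22, 0, 0, 0, 0.0004, -0.036, 0, 0.22]
}}

```text
time_s: 12.17
eef_pos: [0.5365, 0.0509, 0.0229]
eef_rot: [[0.995, 0.099, 0.001], [0.099, -0.995, 0.002], [0.002, -0.002, -1.0]]
ft_force: [-1.1, 0.2, -0.8]
finger_gap: 0.0188
```

```bash
python3 -c "
from snap import *
snap('wrist','w18',(150,50,400,250),3)
j,ph=jar()
push([])"
```

```text
t 12.22 tcp [0.5364 0.0514 0.0229] phi 95.7 F [0.2 0.4 0.4] cradle [0.534  0.0753] lane s,lat mm 60.4 0.5
[]
```

View pics/w18.png

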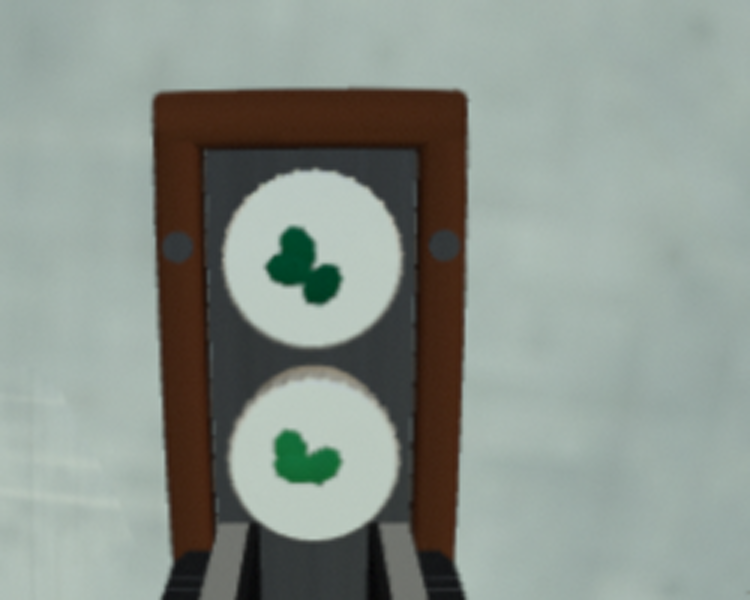

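Emit:
{"op": "apply_moves", "data": {
  "increments": [0, 0, 0, 0, -0.0015, 0, 0.22, 0, 0, 0, 0, -0.0025, 0, 0.22, 0, 0, 0, 0, 0.008, 0, 0.22, 0, 0, 0, 0, 0.022, -0.003, 0.22, 0, 0, 0, 0, 0.04, -0.03, 0.22]
}}

```text
time_s: 12.63
eef_pos: [0.5372, 0.0111, 0.0497]
eef_rot: [[0.995, 0.1, -0.006], [0.1, -0.995, 0.003], [-0.006, -0.004, -1.0]]
ft_force: [-0.8, 0.1, -0.2]
finger_gap: 0.0187
```

```bash
python3 -c "
from h import *
C=np.array([.628,-.1925]);w=lane(-.08);d=w-C;a=np.degrees(np.arctan2(d[1],d[0]));t=C-.038*d/np.linalg.norm(d);print(a,t)
go(t[0],t[1],.12,a,.22)"
```

```text
122.03421576863244 [ 0.64815617 -0.2247138 ]
t 12.6333 pos [0.5372 0.0111 0.0497] phi 95.8 gap 0.0187 F [-0.8  0.1 -0.2] rows left 7
[-0.2, 0.3, -3.8, 0.0123, 0.0351, -0.0102, 0.22, -0.2, 0.3, -7.5, 0.0247, 0.0701, -0.0205, 0.22, -0.2, 0.3, -11.3, 0.037, 0.1052, -0.0307, 0.22, -0.2, 0.3, -15.0, 0.0493, 0.1403, -0.0409, 0.22, -0.3, 0.3, -18.8, 0.0617, 0.1754, -0.0512, 0.22]
```

Emit:
{"op": "apply_moves", "data": {
  "increments": [-0.2, 0.3, -3.8, 0.01, 0.028, -0.025, 0.22, -0.2, 0.3, -7.5, 0.0235, 0.063, -0.045, 0.22, -0.2, 0.3, -11.3, 0.036, 0.1, -0.055, 0.22, -0.2, 0.3, -15, 0.049, 0.138, -0.06, 0.22, -0.3, 0.3, -18.8, 0.0617, 0.175, -0.06, 0.22]
}}

```text
time_s: 13.05
eef_pos: [0.618, -0.1606, 0.1109]
eef_rot: [[0.908, 0.418, 0.004], [0.418, -0.908, -0.002], [0.002, 0.004, -1.0]]
ft_force: [0.8, -0.1, -0.4]
finger_gap: 0.0187
```

```bash
python3 -c "
from h import *
go(.648,-.225,.09,122,.22)"
```

```text
t 13.05 pos [ 0.618  -0.1606  0.1109] phi 114.7 gap 0.0187 F [ 0.8 -0.1 -0.4] rows left 2
[0.2, -0.1, -3.6, 0.0001, 0.0355, 0.0106, 0.22, 0.2, -0.1, -7.3, 0.0003, 0.0709, 0.0212, 0.22]
```

Emit:
{"op": "apply_moves", "data": {
  "increments": [0.2, 0, -3.6, 0, 0.035, 0.005, 0.22, 0.2, 0, -7.3, 0.0003, 0.071, 0.015, 0.22, 0.2, 0, -7.3, 0.0003, 0.071, 0.04, 0.22, 0.2, 0, -7.3, 0.0003, 0.071, 0.068, 0.22, 0.2, 0, -7.3, 0.0003, 0.071, 0.068, 0.22]
}}

```text
time_s: 13.47
eef_pos: [0.6441, -0.2258, 0.0377]
eef_rot: [[0.849, 0.528, -0.006], [0.528, -0.849, 0.004], [-0.003, -0.007, -1.0]]
ft_force: [-1.0, -0.4, -0.9]
finger_gap: 0.0189
```

```bash
python3 -c "
from snap import *
snap('wrist','w19',(150,100,400,300),3)
go(.648,-.225,.0228,122,.22)"
```

```text
t 13.5167 pos [ 0.6449 -0.2254  0.04  ] phi 121.9 gap 0.019 F [-0.3  0.5  0.3] rows left 1
[-0.3, 0.1, -0.1, 0.0029, 0.0014, 0.0172, 0.22]
```

View pics/w19.png

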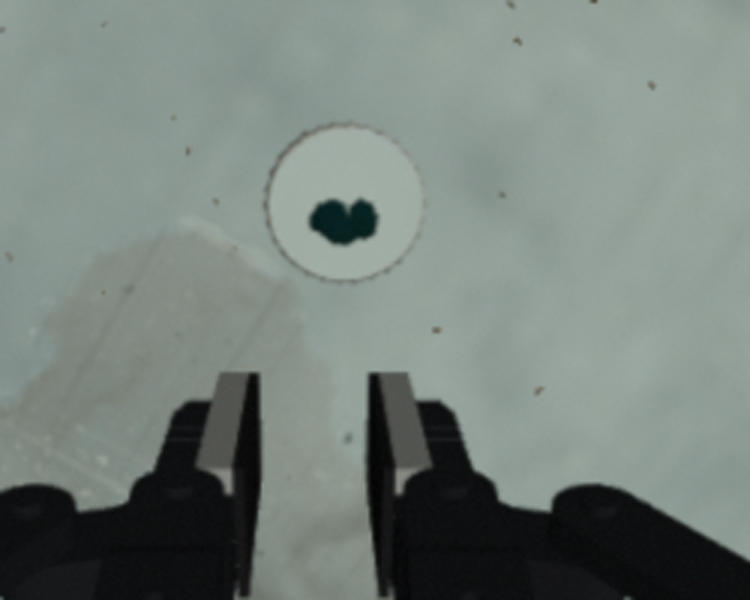

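Emit:
{"op": "apply_moves", "data": {
  "increments": [-0.3, 0, 0, 0.003, 0, 0.008, 0.22, -0.3, 0, 0, 0.0053, 0, 0.0172, 0.22, -0.3, 0, 0, 0.0053, 0, 0.0172, 0.22]
}}

```text
time_s: 13.77
eef_pos: [0.6491, -0.2217, 0.022]
eef_rot: [[0.848, 0.53, -0.003], [0.53, -0.848, -0.0], [-0.003, -0.001, -1.0]]
ft_force: [0.5, 1.0, -0.1]
finger_gap: 0.019
```

```bash
python3 -c "
from h import *
j,ph=jar();push(line(j,lane(-.09),122,122,.008))"
```

```text
t 13.77 tcp [ 0.6491 -0.2217  0.022 ] phi 122.0 F [ 0.5  1.  -0.1] cradle [ 0.6364 -0.2014] lane s,lat mm -224.8 -75.0
[-0.1, 0.2, 0.0, -0.0004, -0.008, -0.0008, 0.22, -0.1, 0.2, 0.0, -0.0007, -0.016, -0.0008, 0.22, -0.1, 0.2, 0.0, -0.0011, -0.024, -0.0007, 0.22, -0.1, 0.2, 0.0, -0.0014, -0.032, -0.0007, 0.22, -0.1, 0.2, 0.0, -0.0018, -0.04, -0.0007, 0.22]
```

Emit:
{"op": "apply_moves", "data": {
  "increments": [0, 0.2, 0, 0, -0.006, -0.0007, 0.22, 0, 0.2, 0, 0, -0.013, -0.0007, 0.22, 0, 0.2, 0, 0, -0.021, -0.0007, 0.22, 0, 0.2, 0, 0, -0.03, -0.0007, 0.22, 0, 0.2, 0, 0, -0.04, -0.0007, 0.22]
}}

```text
time_s: 14.18
eef_pos: [0.6276, -0.187, 0.0234]
eef_rot: [[0.848, 0.53, 0.001], [0.53, -0.848, 0.001], [0.001, -0.001, -1.0]]
ft_force: [-0.2, -0.8, 0.3]
finger_gap: 0.0189
```

```bash
python3 -c "
from snap import *
snap('wrist','w20',(150,100,400,300),3)
j,ph=jar();push(bez(j,lane(-.095),lane(-.045),.011,5,None,ph))"
```

```text
len 0.153
t 14.23 tcp [ 0.6257 -0.1848  0.0229] phi 122.0 F [-1.5  2.5 -0.7] cradle [ 0.613  -0.1645] lane s,lat mm -185.8 -55.2
[-0.2, 0.0, 0.0, -0.0008, -0.011, 0.0002, 0.22, -0.2, 0.0, 0.0, -0.0015, -0.0221, 0.0002, 0.22, -0.2, 0.0, 0.0, -0.0021, -0.0334, 0.0003, 0.22, -0.2, 0.0, 0.0, -0.0024, -0.0442, 0.0003, 0.22, -0.2, 0.0, 0.0, -0.0025, -0.0551, 0.0003, 0.22]
```

View pics/w20.png

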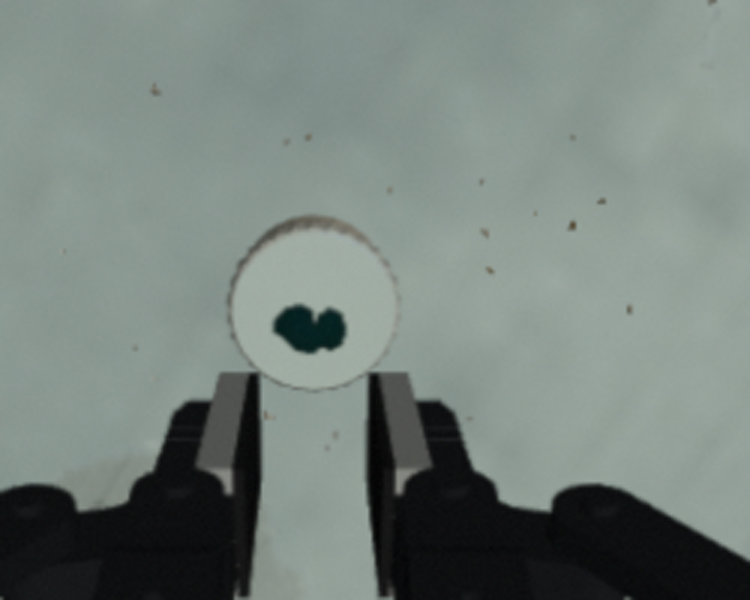

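Emit:
{"op": "apply_moves", "data": {
  "increments": [0, 0, 0, -0.0008, -0.01, 0, 0.22, 0, 0, 0, -0.0015, -0.021, 0.0001, 0.22, 0, 0, 0, -0.0021, -0.032, 0.0002, 0.22, 0, 0, 0, -0.0024, -0.043, 0.0002, 0.22, 0, 0, 0, -0.0025, -0.054, 0.0002, 0.22]
}}

```text
time_s: 14.65
eef_pos: [0.5941, -0.1394, 0.0229]
eef_rot: [[0.848, 0.53, -0.002], [0.53, -0.848, 0.003], [-0.0, -0.004, -1.0]]
ft_force: [-0.4, -0.1, 0.1]
finger_gap: 0.0186
```

```bash
python3 -c "
from h import *
j,ph=jar();push(bez(j,lane(-.095),lane(-.05),.008,5,None,ph))"
```

```text
len 0.093
t 14.65 tcp [ 0.5941 -0.1394  0.0229] phi 122.0 F [-0.4 -0.1  0.1] cradle [ 0.5814 -0.119 ] lane s,lat mm -137.6 -28.1
[-0.2, 0.0, 0.0, -0.0008, -0.0081, 0.0002, 0.22, -0.2, 0.0, 0.0, -0.0013, -0.016, 0.0002, 0.22, -0.2, 0.0, 0.3, -0.0016, -0.024, 0.0002, 0.22, -0.2, 0.0, 3.0, -0.0025, -0.0322, 0.0002, 0.22, -0.2, 0.0, 5.8, -0.003, -0.0402, 0.0003, 0.22]
```

Emit:
{"op": "apply_moves", "data": {
  "increments": [0, 0, 0, -0.0008, -0.008, 0.0001, 0.22, 0, 0, 0, -0.0013, -0.016, 0.0002, 0.22, 0, 0, 1, -0.0018, -0.024, 0.0002, 0.22, 0, 0, 3.2, -0.0025, -0.032, 0.0002, 0.22, 0, 0, 6, -0.003, -0.04, 0.0002, 0.22]
}}

```text
time_s: 15.07
eef_pos: [0.57, -0.1065, 0.0229]
eef_rot: [[0.899, 0.437, -0.002], [0.437, -0.899, 0.003], [-0.001, -0.004, -1.0]]
ft_force: [-0.1, -0.1, 0.1]
finger_gap: 0.0189
```

```bash
python3 -c "
from h import *
j,ph=jar();push(bez(j,lane(-.08),lane(-.045),.007,5,None,ph))"
```

```text
len 0.058
t 15.07 tcp [ 0.57   -0.1065  0.0229] phi 115.9 F [-0.1 -0.1  0.1] cradle [ 0.5595 -0.0849] lane s,lat mm -101.5 -9.6
[-0.2, 0.0, 1.2, -0.0006, -0.007, 0.0001, 0.22, -0.2, 0.0, 5.2, -0.0019, -0.0141, 0.0002, 0.22, -0.2, 0.0, 8.7, -0.0025, -0.0213, 0.0002, 0.22, -0.2, 0.1, 11.6, -0.0025, -0.0284, 0.0002, 0.22, -0.2, 0.1, 14.2, -0.002, -0.0354, 0.0002, 0.22]
```

Emit:
{"op": "apply_moves", "data": {
  "increments": [0, 0, 2, -0.0008, -0.007, 0, 0.22, 0, 0, 5.5, -0.0019, -0.0141, 0.0001, 0.22, 0, 0, 9, -0.0025, -0.0213, 0.0002, 0.22, 0, 0, 12.5, -0.0027, -0.0284, 0.0002, 0.22, 0, 0, 16, -0.0026, -0.0354, 0.0002, 0.22]
}}

```text
time_s: 15.48
eef_pos: [0.5517, -0.0753, 0.0228]
eef_rot: [[0.986, 0.169, -0.002], [0.169, -0.986, 0.003], [-0.002, -0.003, -1.0]]
ft_force: [0.4, 0.7, 0.3]
finger_gap: 0.0187
```

```bash
python3 -c "
from snap import *
snap('wrist','w21',(150,50,400,250),3)
j,ph=jar()
push(line(j,lane(-.03),ph-1,95.6,.007))"
```

```text
t 15.53 tcp [ 0.5507 -0.0741  0.0227] phi 99.6 F [-0.8  0.5  0.2] cradle [ 0.5467 -0.0505] lane s,lat mm -66.0 -0.2
[-0.2, 0.2, 1.6, -0.0002, -0.007, -0.0001, 0.22, -0.2, 0.2, 2.2, 0.0, -0.014, 0.0, 0.22, -0.2, 0.2, 2.7, 0.0002, -0.021, 0.0, 0.22, -0.2, 0.2, 3.3, 0.0005, -0.028, 0.0, 0.22, -0.2, 0.2, 3.9, 0.0007, -0.035, 0.0001, 0.22]
```

View pics/w21.png

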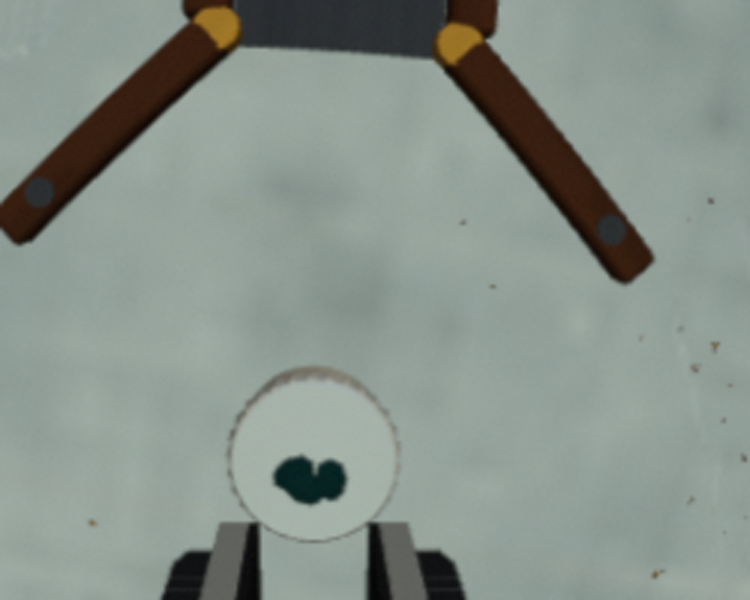

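Emit:
{"op": "apply_moves", "data": {
  "increments": [0, 0, 1.6, -0.0002, -0.007, 0, 0.22, 0, 0, 2.2, 0, -0.014, 0, 0.22, 0, 0, 2.9, 0.0002, -0.022, 0, 0.22, 0, 0, 3.5, 0.0005, -0.03, 0, 0.22, 0, 0, 4, 0.0007, -0.038, 0, 0.22]
}}

```text
time_s: 15.95
eef_pos: [0.545, -0.0359, 0.0229]
eef_rot: [[0.995, 0.097, -0.003], [0.097, -0.995, 0.004], [-0.003, -0.004, -1.0]]
ft_force: [0.0, 0.3, -0.6]
finger_gap: 0.0185
```

```bash
python3 -c "
from snap import *
snap('wrist','w22',(150,50,400,250),3)
j,ph=jar()
push(line(j,lane(.028),95.6,95.6,.008))"
```

```text
t 16.0 tcp [ 0.5444 -0.0346  0.0228] phi 95.5 F [-0.3  1.1  0.1] cradle [ 0.5421 -0.0107] lane s,lat mm -26.0 0.6
[-0.3, 0.2, -0.1, 0.0001, -0.008, 0.0, 0.22, -0.3, 0.2, -0.1, 0.0002, -0.016, 0.0001, 0.22, -0.3, 0.2, -0.1, 0.0003, -0.024, 0.0001, 0.22, -0.3, 0.2, -0.1, 0.0004, -0.032, 0.0002, 0.22, -0.3, 0.2, -0.1, 0.0005, -0.04, 0.0002, 0.22]
```

View pics/w22.png

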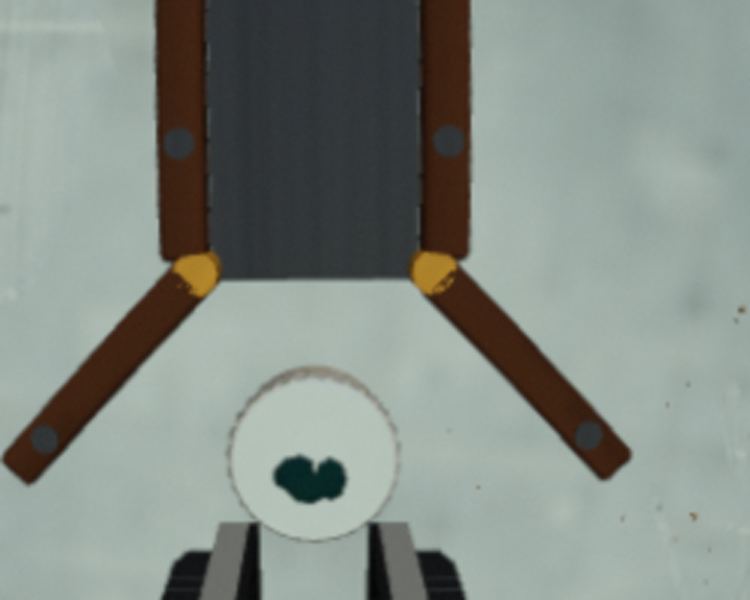

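Emit:
{"op": "apply_moves", "data": {
  "increments": [-0.2, 0.1, 0, 0, -0.007, 0, 0.22, -0.2, 0.1, 0, 0.0001, -0.015, 0, 0.22, -0.2, 0.1, 0, 0.0002, -0.023, 0, 0.22, -0.2, 0.1, 0, 0.0002, -0.031, 0.0001, 0.22, -0.2, 0.1, 0, 0.0003, -0.039, 0.0001, 0.22]
}}

```text
time_s: 16.42
eef_pos: [0.5408, 0.0051, 0.0229]
eef_rot: [[0.995, 0.097, -0.002], [0.097, -0.995, 0.001], [-0.002, -0.001, -1.0]]
ft_force: [0.1, -0.0, -0.9]
finger_gap: 0.0185
```

```bash
python3 -c "
from snap import *
snap('wrist','w23',(150,50,400,250),3)
j,ph=jar()
push(line(j,lane(.029),95.6,95.6,.004))"
```

```text
t 16.47 tcp [0.5404 0.0063 0.0228] phi 95.6 F [-0.3  0.7 -0.5] cradle [0.5381 0.0301] lane s,lat mm 15.1 0.7
[-0.1, 0.1, 0.0, 0.0002, -0.004, 0.0001, 0.22, -0.1, 0.1, 0.0, 0.0004, -0.008, 0.0001, 0.22, -0.1, 0.1, 0.0, 0.0006, -0.012, 0.0001, 0.22, -0.1, 0.1, 0.0, 0.0007, -0.0139, 0.0001, 0.22, -0.1, 0.1, 0.0, 0.0007, -0.0139, 0.0001, 0.22]
```

View pics/w23.png

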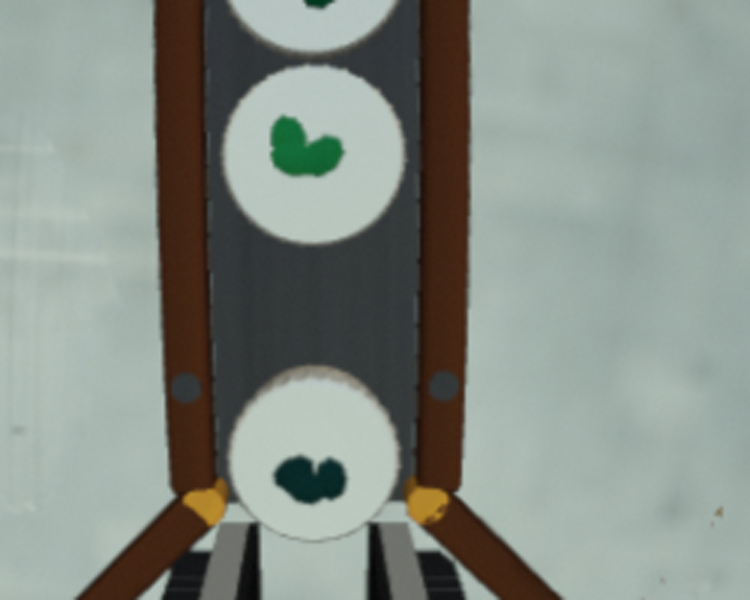

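Emit:
{"op": "apply_moves", "data": {
  "increments": [0, 0, 0, 0.0002, -0.004, 0, 0.22, 0, 0, 0, 0.0003, -0.008, 0, 0.22, 0, 0, 0, 0.0004, -0.012, 0, 0.22, 0, 0, 0, 0.0004, -0.0155, 0, 0.22, 0, 0, 0, 0.0004, -0.0155, 0, 0.22]
}}

```text
time_s: 16.88
eef_pos: [0.5392, 0.0222, 0.0229]
eef_rot: [[0.995, 0.098, -0.003], [0.098, -0.995, 0.002], [-0.003, -0.002, -1.0]]
ft_force: [0.1, 0.0, -0.2]
finger_gap: 0.0192
```

```bash
python3 -c "
from snap import *
snap('wrist','w24',(150,50,400,250),3)
push([])"
```

```text
t 16.93 tcp [0.5393 0.0219 0.0229] phi 95.6 F [ 0.7 -0.1 -0.7] cradle [0.5369 0.0458] lane s,lat mm 30.8 0.3
[]
```

View pics/w24.png

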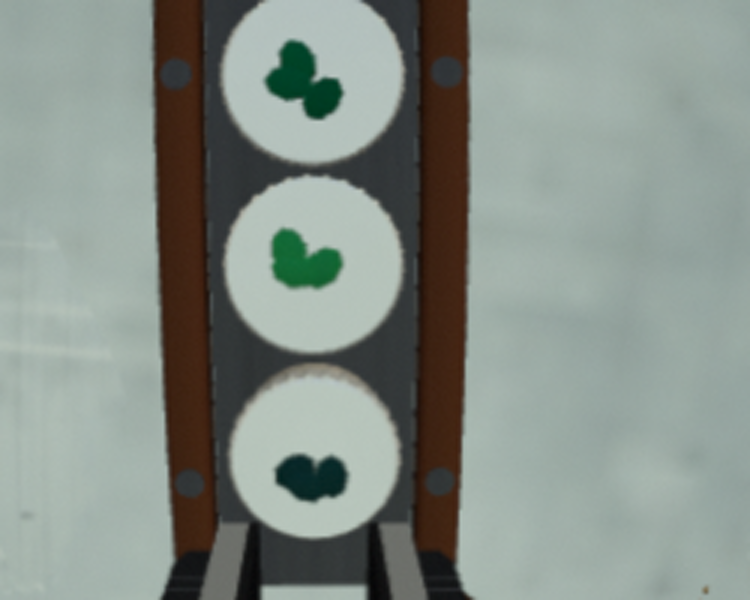

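All three are in file with small gaps. Retreat and check.

Emit:
{"op": "apply_moves", "data": {
  "increments": [0, 0, 0, 0, 0.008, 0, 0.22, 0, 0, 0, 0, 0.02, 0, 0.22, 0, 0, 0, 0, 0.035, -0.025, 0.22, 0, 0, 0, 0, 0.05, -0.06, 0.22, 0, 0, 0, 0, 0.065, -0.1, 0.22]
}}

```text
time_s: 17.35
eef_pos: [0.5444, -0.0443, 0.1214]
eef_rot: [[0.995, 0.097, -0.007], [0.097, -0.995, 0.002], [-0.007, -0.003, -1.0]]
ft_force: [0.9, 0.1, 0.2]
finger_gap: 0.0188
```

Emit:
{"op": "apply_moves", "data": {
  "increments": [0, 0, 0, 0, 0.01, -0.03, 0.22, 0, 0, 0, 0, 0.01, -0.06, 0.22, 0, 0, 0, 0, 0.01, -0.09, 0.22, 0, 0, 0, 0, 0.01, -0.09, 0.22, 0, 0, 0, 0, 0.01, -0.09, 0.22]
}}

```text
time_s: 17.77
eef_pos: [0.5474, -0.0562, 0.2135]
eef_rot: [[0.995, 0.096, -0.002], [0.096, -0.995, 0.001], [-0.002, -0.001, -1.0]]
ft_force: [-0.3, 0.0, -0.9]
finger_gap: 0.0189
```

```bash
python3 -c "
from snap import *
snap('side','s25')
snap('wrist','w25',(205,25,330,200),4)
a=cv2.imread('pics/s25.png');cv2.imwrite('pics/s25c.png',cv2.resize(a[120:230,160:330],None,fx=4.5,fy=4.5,interpolation=cv2.INTER_CUBIC))
d=cv2.absdiff(a,cv2.imread('pics/side0.png')).max(2)
push([])"
```

```text
t 17.87 tcp [ 0.5452 -0.0552  0.2107] phi 95.5 F [-0.2 -0.1 -0.6] cradle [ 0.5429 -0.0313] lane s,lat mm -46.6 1.8
[]
```

View pics/s25.png

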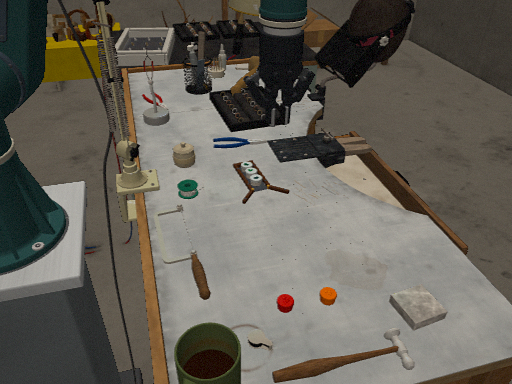

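View pics/w25.png

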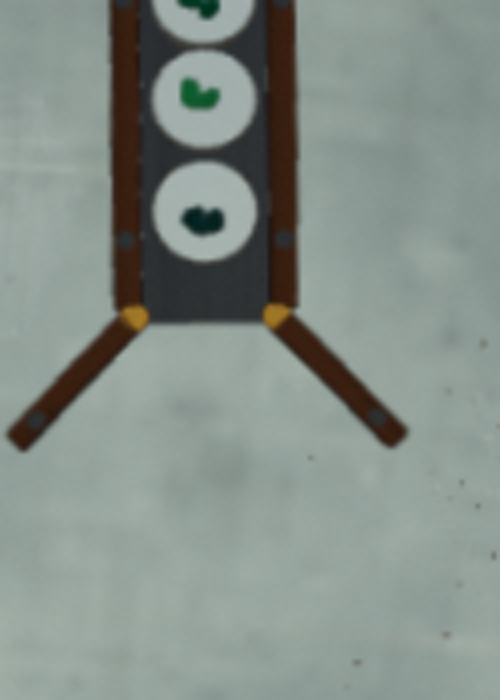

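```bash
python3 -c "
from rig import arm
print(arm.hand_in())"
```

```text
the job is handed in; nothing more can be done
None
```

All three gem jars stand upright in file in the slot, wholly past the brass posts, and the job is handed in at about 18 s of the 67 s allowed.

I pushed them one at a time with the two part-open fingertips as a cradle behind the cap, tips about 12 mm above the bench. Each jar was fully in the slot before the next was started, and there was no pinching or lifting.

**Last checks:**
- The final wrist picture puts the last jar's centre about 30 mm past the gate line, against the 18.5 mm needed. From the arm's pose when it let go of them, the other two stand at about 62 and 92 mm.
- In the final side picture the flux jar, solder spool, pliers and the red and orange caps sit where they were at the start. I compared these by eye only.
- The wrist force readings stayed within about 5 N, and the arm was clear of everything, with its TCP 0.21 m above the bench, when I handed in.

No check failed. The first wrist estimates of the gate and jars disagreed with the side camera by 5 to 8 mm, because the arm was still settling. I took the gate again from closer up, where the two cameras agreed to within about 2 mm, and re-aimed on the third jar, which was 5 mm off line.

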